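Load the culture dishes and start the incubator

TASK

Draw the incubator's tray out onto its loading deck, lay every small culture dish from the bench flat in a well of its own, and slide the loaded tray back in until it is fully home against its rear stop. Then, one key at a time and each pressed fully down, press the square power key, the middle one of the three round programme keys and the long start bar, in that order, and no other key. Leave the tube rack, the stack of large dishes and the can standing where they are.

Things in the scene. Friction and masses are not known exactly. Their poses are not given: they have to be found in the camera images.
- incubator: white benchtop dish incubator, fixed. Origin on the bench below the middle of its front face; x points into the machine, y to the left of someone facing its opening, z up. Housing x 0 to 220 mm, y -130 to 130 mm, 150 mm high; keys and display on its flat top. In front, level with the chamber floor, lies a flat steel loading deck: x -210 to 0, 260 mm wide, top 12 mm above the bench
- opening (a point): middle of the lower edge of the opening, in the front face (incubator x 0, y 0, z 12 mm). Opening 202 mm wide, 54 mm high. Along each side of the chamber a slot, y 91 to 101 mm, 8 mm high, takes the tray's flange (3 mm play each side); two 14 mm high guide strips on the deck, x -50 to 0, narrow towards it
- home (a point): where the tray's origin lies when the tray is fully home against the rear stop: incubator x 80, y 0, z 12 mm; the plate's front edge is then about flush with the front face. The tray's x axis then points along incubator x
- tray: loose aluminium tray, 0.3 to 0.5 kg, partly in the opening at the start. Origin: centre of the plate's underside; x points away from the handle, into the machine. Plate 156 mm (x) by 196 (y) by 4; the outer 10 mm of each side is the flange; rim to z = 14 at y +-86, x +-76 mm; ribs make four wells. At incubator x = -113 mm it lies wholly on the deck, 35 mm clear of the front face
- tray_handle (a point): grip point of the tray's black bar handle: 16 mm wide (tray y), 24 mm high, 110 mm long, running along tray x from 78 to 188 mm in front of the tray's origin, 10 to 34 mm above the tray's underside; this point is at tray x = -143 mm, 24 mm above the underside
- dish1: closed transparent culture dish with red agar, one of up to four alike; 60 mm diameter, 20 mm high, 35 g; origin at its centre, 10 mm above its underside; z along its axis; either face may be up. None if absent
- dish2: closed transparent culture dish with red agar, one of up to four alike; 60 mm diameter, 20 mm high, 35 g; origin at its centre, 10 mm above its underside; z along its axis; either face may be up. None if absent
- dish3: closed transparent culture dish with red agar, one of up to four alike; 60 mm diameter, 20 mm high, 35 g; origin at its centre, 10 mm above its underside; z along its axis; either face may be up. None if absent
- dish4: closed transparent culture dish with red agar, one of up to four alike; 60 mm diameter, 20 mm high, 35 g; origin at its centre, 10 mm above its underside; z along its axis; either face may be up. None if absent
- well1 (a point): centre of a 60 mm dish lying flat in the tray's handle-end +y well (14 mm above the tray's underside, 10 mm above the well's floor). Wells are 70 mm (tray x) by 82 mm (tray y), bounded by the rim and by ribs 4 mm high
- well2 (a point): centre of a 60 mm dish lying flat in the tray's handle-end -y well (14 mm above the tray's underside, 10 mm above the well's floor). Wells are 70 mm (tray x) by 82 mm (tray y), bounded by the rim and by ribs 4 mm high
- well3 (a point): centre of a 60 mm dish lying flat in the tray's far-end +y well (14 mm above the tray's underside, 10 mm above the well's floor). Wells are 70 mm (tray x) by 82 mm (tray y), bounded by the rim and by ribs 4 mm high
- well4 (a point): centre of a 60 mm dish lying flat in the tray's far-end -y well (14 mm above the tray's underside, 10 mm above the well's floor). Wells are 70 mm (tray x) by 82 mm (tray y), bounded by the rim and by ribs 4 mm high
- key_power_top (a point): middle of the top of the square key, 26 mm, in the row nearer the opening, on your left as you face the opening (incubator x 45, y +65 mm); 8 mm above the housing's top when up
- key_start_top (a point): middle of the top of the long start bar, 70 mm by 22 mm (long along incubator y), in the row nearer the opening, on your right (incubator x 45, y -45 mm); 8 mm above the housing's top when up
- key_middle_top (a point): middle of the top of the middle one of the three round 24 mm keys in the second row (incubator x 105, y 0); 8 mm above the housing's top when up
- key_power (a joint): travel of the square key, 26 mm, in the row nearer the opening, on your left as you face the opening (incubator x 45, y +65 mm): 0 up, 0.006 m fully down (about 5 N), springs back
- key_start (a joint): travel of the long start bar, 70 mm by 22 mm (long along incubator y), in the row nearer the opening, on your right (incubator x 45, y -45 mm): 0 up, 0.006 m fully down (about 5 N), springs back
- key_left (a joint): travel of the left one of the three round 24 mm keys in the second row (incubator x 105, y +55 mm): 0 up, 0.006 m fully down (about 5 N), springs back
- key_middle (a joint): travel of the middle one of the three round 24 mm keys in the second row (incubator x 105, y 0): 0 up, 0.006 m fully down (about 5 N), springs back
- key_right (a joint): travel of the right one of the three round 24 mm keys in the second row (incubator x 105, y -55 mm): 0 up, 0.006 m fully down (about 5 N), springs back
- tube_rack: wire rack with capped tubes, 84 by 204 mm, 107 mm high, loose, to be left alone; origin under its centre
- big_dishes: stack of five 90 mm culture dishes, 75 mm high, loose, to be left alone; origin under its centre
- loop_can: steel can, 70 mm diameter, 110 mm high, with sticks and loops to 220 mm, loose, to be left alone; origin under its centre
Not all that is in view belongs to the job. Leave any blue or purple look-alike of the dish3 alone. What is shaped like the dish4 but orange is not meant.

How it is judged:
On the way, in this order (a step that is already met when the one before it is completed fails the run):
1. every dish present lies flat in a well of the tray ((distance between dish1 and well1 below 0.018 m or distance between dish1 and well2 below 0.018 m or distance between dish1 and well3 below 0.018 m or distance between dish1 and well4 below 0.018 m) and angle between the z axis of each of dish1, dish2, dish3, dish4 and the z axis of tray, either way round below 0.06 rad and (distance between dish2 and well1 below 0.018 m or distance between dish2 and well2 below 0.018 m or distance between dish2 and well3 below 0.018 m or distance between dish2 and well4 below 0.018 m) and (distance between dish3 and well1 below 0.018 m or distance between dish3 and well2 below 0.018 m or distance between dish3 and well3 below 0.018 m or distance between dish3 and well4 below 0.018 m) and (distance between dish4 and well1 below 0.018 m or distance between dish4 and well2 below 0.018 m or distance between dish4 and well3 below 0.018 m or distance between dish4 and well4 below 0.018 m)), for 0.2 s.
2. the tray, with every dish in its well, is fully home in the incubator (all of step 1 and x of tray in the frame of incubator above 0.073 m and z of tray in the frame of incubator below 0.02 m), for 0.2 s.
3. square power key pressed fully down with the tray home (value of joint key_power above 0.004 m and x of tray in the frame of incubator above 0.073 m and z of tray in the frame of incubator below 0.02 m), for 0.05 s.
4. then the middle round key (value of joint key_middle above 0.004 m and x of tray in the frame of incubator above 0.073 m and z of tray in the frame of incubator below 0.02 m), for 0.05 s.
5. then the long start bar (value of joint key_start above 0.004 m and x of tray in the frame of incubator above 0.073 m and z of tray in the frame of incubator below 0.02 m), for 0.05 s.
At the end, for the whole second after the job is handed in: every dish present lies flat (within 0.06 rad) in a well of the tray (centre within 18 mm of the well's point), the tray is home in the slots (origin within 7 mm of its place against the rear stop) and at rest, and the keys are released (all of step 2 and linear speed of tray below 0.01 m/s and value of joint each of key_power, key_middle, key_start below 0.002 m); the robot touches nothing.
It fails at once if a wrong key (left or right round key) pressed (value of joint any of key_left, key_right above 0.003 m).
It fails at once if two keys down at once (value of joint each of key_power, key_middle above 0.003 m or value of joint each of key_power, key_start above 0.003 m or value of joint each of key_middle, key_start above 0.003 m).
It fails at once if rack, stack of large dishes or can knocked aside (distance of any of tube_rack, big_dishes, loop_can from where it was at the start of the episode above 0.025 m).
Of dish1, dish2, dish3, dish4 only 2 to 4 are there at a start; the rules pass over those that are not, and their reading is None.
At some moment in a run one of dish1, dish2, dish3, dish4 may be knocked a few centimetres aside while the robot is not near it.
Once in a run the grip may slacken for a moment while it holds something.
It also fails if it takes over 208 s, if anything falls off the work surface, if the arm or the gripper's body presses on something with over 40 N, if the wrist force passes 120 N, or if a joint passes its speed limit or range.

ROBOT

A 7-joint arm with a two-finger parallel gripper is mounted at the origin on the work surface. World frame = base frame: x ahead of the robot, y to its left, z up, the work surface at z = 0. Lengths are in m, angles in rad, forces in N, time in s.
With the tool pointing down it reaches from about 0.425 to 0.8 m from the base axis. Payload 8.3 kg.
Tool frame: the origin (TCP) lies at the very end of the fingers, on their centre line; the grasp point (between the pads) lies 19 mm behind it; z points along the fingers, y is the direction in which the jaws open and shut (so a half turn about z gives the same grasp; the last joint's range is limited). The gripper opens to 85 mm and grips with 20 to 120 N. Pads are 22 mm wide; open, the fingers measure 114 mm over their backs; the gripper's body (76 mm by 85 mm) begins 54 mm behind the grasp point. The pads swing forward as they close: fully open they stand 13 mm farther back than shut.
Start: joints at [1.152, 0.383, 0.016, 1.37, -0.006, 1.388, -0.046], TCP at [0.218, -0.586, 0.231] pointing down, gripper open.
Joint ranges: [-2.95, 2.95], [-0.25, 2.06], [-1.52, 1.56], [0.18, 2.33], [-1.44, 4.58], [0.02, 2.06], [-3.01, 3.01]. Speed limits (rad/s): [2.39, 2.39, 3.01, 3.01, 3.14, 3.14, 3.14].

INTERFACE

Orientations are given as a 3x3 rotation matrix whose columns are the frame's x, y, z axes.
In Python, from bench import arm, viewer gives the robot as it stands.
- The arm moves only by the tool step_arm, never from a script. Its argument "steps" is a list of rows, each a list of 4 numbers: the shift along the tool's x, y, z as a fraction of full scale, then the turn about the tool's z as a fraction of full scale. In form: [[dx, dy, dz, roll], ...]. A call has 1 to 5 rows; each row is the pose to reach, as a shift and turn from the pose commanded when the call began, along the tool's axes at that moment; what a row does not reach only later rows make up. Full scale, the value 1, is 0.5 m for a shift and 90 degrees for a turn. A row lasts 1/8 s, in which the tool goes at most 62.5 mm and 10.7 degrees, less where a joint would pass 70% of its speed; a pose out of reach is approached as far as the arm can. A call with a number of a shift or a turn outside -1 to 1 is refused whole. A call with a gripper value outside its range is refused whole. "claw" is the finger opening in mm, from 0 to 85.4, set as the call begins (left out, the last holds). The fingers move at their own pace and stop on an object; the grip force is fixed at half the most. Time passes only in rows, so rows that repeat a pose let the fingers close. It gives the time, the measured TCP pose, the force and the opening at its end, in the units of the state.
- arm.sense(): the state, without advancing time (a new reading comes with each control period).
- viewer.read_camera(name): name is "scene" or "top"; returns the picture (400x640x3 uint8, red, green, blue); there is no depth.
- viewer.camera_params(name): a dict with "fov_y" (degrees; the focal length in pixels is half the picture's height over the tangent of half this angle, whatever the lens; pixels are square), "cx", "cy" (the principal point, pixels), "dist_coeffs" ([k1, k2, p1, p2, k3] as OpenCV has them; the pictures are not rectified), "camera_from_world" (4x4, takes a point from world to camera coordinates). Camera axes: x right, y up, looking along -z (the intrinsics and any distortion apply to the point x, -y, -z); pixel columns grow to the right and rows downward; lengths in m; the calibration is good to about 2 mm. A picture is of the moment at which its call begins. camera_params takes no time and is no camera call.
- arm.finish_job(): hands the job in, once; it reports no verdict.
The state is a dict: "clock": time; "joints": joint angles; "joint_vel": joint speeds; "tau": joint torques, N m; "tool_pos": TCP position; "tool_rot": TCP orientation; "ft_force": force on the tool from outside, world axes, zero at the start; "moment": the same for the moment, N m; "grip_width": finger opening in m.
Only numpy, scipy, OpenCV 4.12 (cv2) and the standard library are available. Lean on these libraries where they do the work, as an engineer would, in place of code of your own. Each camera call takes 0.05 s, during which the arm holds its last target.

## Working session

There is one attempt and no reset: what is moved stays moved. The work goes in short steps, Python scripts to look and compute and a tool call to move; the robot and the scene stay as the last step left them, time stands still between calls to the robot, and variables do not carry over. Pictures are saved under pics/ and viewed, and the job is handed in when it is done.

Besides the shell and the picture viewer there is one more tool, called as a command line: name --pt "numbers of a row" for each row, then --argument value for the rest. step_arm: Moves the arm, as the interface text tells. Its arguments: {"type":"object","properties":{"steps":{"type":"array","items":{"type":"array","items":{"type":"number","minimum":-1,"maximum":1}}},"claw":{"type":"number"}},"required":["steps"]}

```bash
ls; mkdir -p pics; python3 - <<'E'
from bench import arm, viewer
import cv2
s=arm.sense(); print({k:s[k] for k in ('clock','tool_pos','tool_rot','grip_width','ft_force')})
for n in ('scene','top'):
    p=viewer.camera_params(n); print(n,p)
    cv2.imwrite(f'pics/{n}0.png',viewer.read_camera(n)[:,:,::-1])
E
```

```text
pics
{'clock': 0.0, 'tool_pos': array([ 0.2175741 , -0.58537862,  0.23026457]), 'tool_rot': array([[ 9.37349974e-01,  3.48388471e-01, -7.07297208e-04],
       [ 3.48389187e-01, -9.37348239e-01,  1.80383633e-03],
       [-3.45480138e-05, -1.93724063e-03, -9.99998123e-01]]), 'grip_width': 0.08546733873084507, 'ft_force': array([-0.38666754,  0.64278457, -0.36039803])}
scene {'fov_y': 51.73820663338927, 'cx': 319.8472723554195, 'cy': 203.11455423113833, 'dist_coeffs': array([-0.0985655,  0.       ,  0.       ,  0.       ,  0.       ]), 'camera_from_world': array([[ 0.11133488,  0.99361803, -0.01810393, -0.11874287],
       [-0.76217397,  0.0970635 ,  0.64005431,  0.33895048],
       [ 0.63772673, -0.05746202,  0.76811635, -1.57594309],
       [ 0.        ,  0.        ,  0.        ,  1.        ]])}
top {'fov_y': 52.32731954052507, 'cx': 319.72227011382097, 'cy': 200.87635273846593, 'dist_coeffs': array([-0.03972241,  0.        ,  0.        ,  0.        ,  0.        ]), 'camera_from_world': array([[ 2.16981359e-02, -9.99764562e-01, -1.11346942e-04,
         6.75603253e-02],
       [ 9.83557957e-01,  2.13264275e-02,  1.79329108e-01,
        -5.92187082e-01],
       [-1.79284513e-01, -4.00062354e-03,  9.83789133e-01,
        -9.35566468e-01],
       [ 0.00000000e+00,  0.00000000e+00,  0.00000000e+00,
         1.00000000e+00]])}
```

View pics/scene0.png

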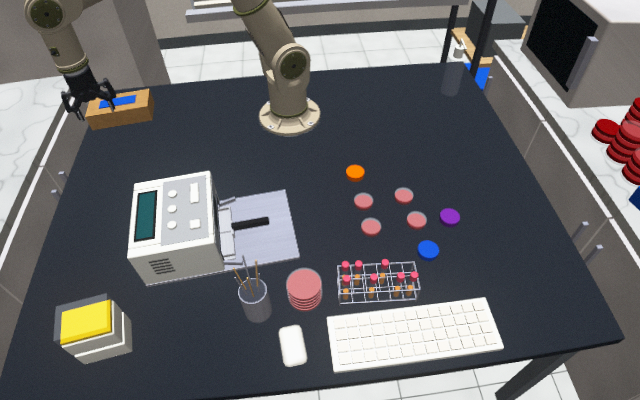

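View pics/top0.png

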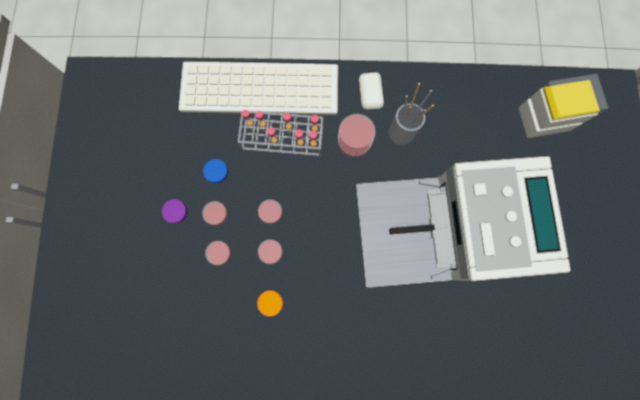

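```bash
cat > h.py <<'E'
import numpy as np, cv2
from bench import arm, viewer
def cam(n):
    p=viewer.camera_params(n); f=200/np.tan(np.radians(p['fov_y'])/2)
    K=np.array([[f,0,p['cx']],[0,f,p['cy']],[0,0,1]]); return K,np.array(p['dist_coeffs']),np.array(p['camera_from_world'])
def ray(n,uv):
    K,d,T=cam(n); u=cv2.undistortPoints(np.array([[uv]],float),K,d)[0,0]
    dc=np.array([u[0],-u[1],-1]); R=T[:3,:3]; return -R.T@T[:3,3], R.T@dc
def onz(n,uv,z):
    o,d=ray(n,uv); return o+d*(z-o[2])/d[2]
def proj(n,P):
    K,d,T=cam(n); P=np.atleast_2d(P)@T[:3,:3].T+T[:3,3]; P=P*[1,-1,-1]
    return cv2.projectPoints(P,np.zeros(3),np.zeros(3),K,d)[0][:,0]
def shot(n,name=None):
    im=viewer.read_camera(n)[:,:,::-1].copy()
    if name: cv2.imwrite('pics/%s.png'%name,im)
    return im
def crop(im,x0,y0,x1,y1,k,name):
    cv2.imwrite('pics/%s.png'%name,cv2.resize(im[y0:y1,x0:x1],None,fx=k,fy=k,interpolation=cv2.INTER_CUBIC))
def blobs(im,lo,hi,amin=150):
    h=cv2.cvtColor(im,cv2.COLOR_BGR2HSV); m=cv2.inRange(h,np.array(lo),np.array(hi))
    n,l,s,c=cv2.connectedComponentsWithStats(m); return [(c[i],s[i]) for i in range(1,n) if s[i,4]>=amin]
def move_to(P,yaw=None):
    """print fractions of tool shift from present measured pose to world P"""
    s=arm.sense(); R=s['tool_rot']; print('d',R.T@(np.array(P)-s['tool_pos'])/0.5)
E
python3 - <<'E'
from h import *
im=cv2.imread('pics/top0.png')
crop(im,340,140,580,300,3.3,'c0')
crop(im,150,150,310,330,3.3,'c1')
hsv=cv2.cvtColor(im,cv2.COLOR_BGR2HSV); print(hsv[213,214],hsv[252,270],hsv[303,270])
for c,s in blobs(im,(0,60,100),(8,200,255))+blobs(im,(170,60,100),(180,200,255)): print(c,s,onz('top',c,0.018))
E
```

```text
[179  73 196] [  0  67 201] [ 21 255 229]
[353.78594249 141.26677316] [340 126  33  30 626] [ 0.75588984 -0.00427891  0.018     ]
[215.75210084 213.22689076] [205 203  22  21 238] [0.5598812  0.34087109 0.018     ]
[270.1625  211.55625] [260 202  22  21 320] [0.56714497 0.20420406 0.018     ]
[270.6443769  252.06382979] [260 241  22  22 329] [0.4662182  0.19869054 0.018     ]
[218.45505618 252.6994382 ] [208 242  22  22 356] [0.46161972 0.32766167 0.018     ]
[358.04347826 127.91304348] [341 119  33  17 184] [ 0.79258482 -0.01517985  0.018     ]
```

View pics/c0.png

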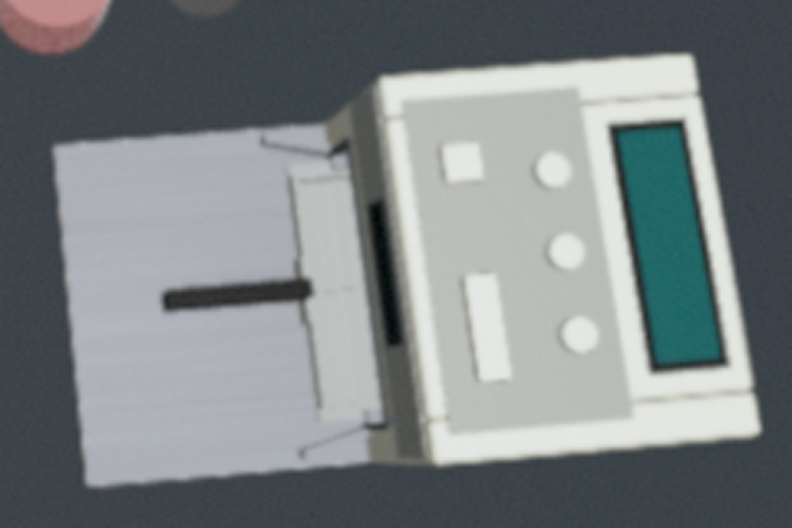

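View pics/c1.png

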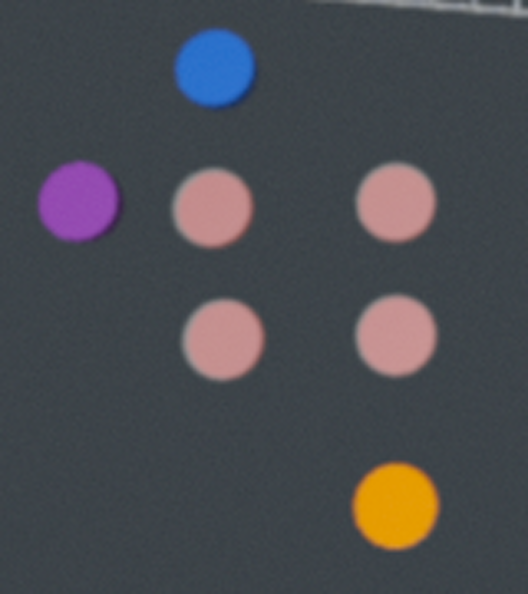

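```bash
python3 - <<'E'
from h import *
L=[((53,145),(-210,130,12)),((88,487),(-210,-130,12)),((462,162),(45,65,158)),((566,251),(105,0,158)),((552,169),(105,55,158)),((580,334),(105,-55,158)),((486,328),(45,-45,158)),((380,76),(0,130,150)),((435,464),(0,-130,150)),((692,56),(220,130,150)),((760,436),(220,-130,150))]
A=np.array([b[:2] for a,b in L])/1000.; W=np.array([onz('top',(340+a[0]/3.3,140+a[1]/3.3),b[2]/1000)[:2] for a,b in L])
def fit(A,W):
    ca,cw=A.mean(0),W.mean(0); a=A-ca;w=W-cw
    t=np.arctan2((a[:,0]*w[:,1]-a[:,1]*w[:,0]).sum(),(a*w).sum()); R=np.array([[np.cos(t),-np.sin(t)],[np.sin(t),np.cos(t)]])
    return t,R,cw-R@ca
t,R,o=fit(A,W); print('yaw',np.degrees(t),o); print(np.round((W-(A@R.T+o))*1000,1))
np.savez('inc.npz',R=R,o=o)
# tray handle: end (163,300), base(310,289) at z~.046 ; plate front edge corners (290,172),(320,420) z .026
for p,z in (((163,300),.046),((310,289),.046),((290,172),.026),((320,420),.026)):
    w=onz('top',(340+p[0]/3.3,140+p[1]/3.3),z)[:2]; print(p,w,R.T@(w-o))
s=cv2.imread('pics/scene0.png')
for x,y in ((-210,130),(-210,-130)): print(proj('scene',np.r_[R@np.array([x/1e3,y/1e3])+o,.012]))
for x,y in ((45,65),(105,0),(45,-45)): w=R@np.array([x/1e3,y/1e3])+o; print(w,np.hypot(*w),proj('scene',np.r_[w,.158]))
for x in (-223,-256,-80): w=R@np.array([x/1e3,0])+o; print(x,w,np.hypot(*w))
for x in (-78,-148):
  for y in (43,-43): w=R@np.array([x/1e3,y/1e3])+o; print(x,y,w,np.hypot(*w))
print(blobs(s,(0,60,100),(8,200,255),60))
E
```

```text
yaw -84.2317496766101 [ 0.536026   -0.23314169]
[[-0.1 -0.1]
 [-0.3 -1.6]
 [ 0.2  0.3]
 [ 0.5  0.1]
 [ 0.8  0.6]
 [ 0.7 -0.4]
 [-0.5  0.9]
 [ 0.3 -1. ]
 [ 0.9 -1.1]
 [-2.2  0.7]
 [-0.2  1.6]]
(163, 300) [ 0.52177514 -0.08969286] [-0.14415477  0.00023862]
(310, 289) [ 0.53210408 -0.19819372] [-0.03516518 -0.00038962]
(290, 172) [ 0.62387714 -0.19099391] [-0.03310489  0.09164237]
(320, 420) [ 0.43738963 -0.20867818] [-0.03425309 -0.09567823]
[[299.07031063 254.96451966]]
[[284.51427613 187.75947272]]
[ 0.6052196  -0.27138101] 0.6632785393330946 [[194.20137983 221.55960401]]
[ 0.54657903 -0.33761003] 0.6424400066840539 [[171.42997645 206.59038594]]
[ 0.49577658 -0.28243656] 0.5705828850910801 [[193.50966643 190.44702555]]
-223 [ 0.51361339 -0.01127084] 0.5137370418554041
-256 [0.51029673 0.02156207] 0.5107520660593766
-80 [ 0.5279856  -0.15354676] 0.5498594432514782
-78 43 [ 0.57096889 -0.15121492] 0.5906533857419656
-78 -43 [ 0.48540434 -0.15985835] 0.5110499665960861
-148 43 [ 0.56393354 -0.08156936] 0.5698022428237286
-148 -43 [ 0.47836899 -0.09021279] 0.48680102937069164
[]
```

```bash
cat >> h.py <<'E'
I=np.load('inc.npz') if __import__('os').path.exists('inc.npz') else None
def inc(x,y): return I['R']@np.array([x,y])/1e3+I['o']
def toinc(w): return (I['R'].T@(np.array(w)[:2]-I['o']))*1e3
def go(xy,z,ydir=None):
    s=arm.sense(); R=s['tool_rot']; d=R.T@(np.r_[xy,z]-s['tool_pos'])/0.5
    r=0
    if ydir is None: ydir=I['R']@np.array([0,1.])
    a=R.T@np.r_[ydir,0]; r=np.degrees(np.arctan2(-a[0],a[1])); r=(r+90)%180-90
    print('go',np.round(d,4),'roll',round(r/90,4),'| now inc',np.round(toinc(s['tool_pos']),1),'z',round(s['tool_pos'][2],4),'grip',round(s['grip_width']*1e3,1),'t',round(s['clock'],2),'F',np.round(s['ft_force'],1))
E
python3 -c "
from h import *
go(inc(-106,0),.15); go(inc(-106,0),.022);print(inc(-106,0))"
```

```text
go [ 0.8959 -0.6433  0.1619] roll -0.8375 | now inc [ 318.5 -352.2] z 0.2304 grip 85.4 t 0.1 F [ 0.1  0.5 -0.5]
go [ 0.8959 -0.6429  0.4179] roll -0.8375 | now inc [ 318.5 -352.2] z 0.2304 grip 85.4 t 0.1 F [ 0.1  0.5 -0.5]
[ 0.52537247 -0.12767841]
```

step_arm --pt "0.896 -0.643 0 -0.8375" --pt "0.896 -0.643 0 -0.8375" --pt "0.896 -0.643 0 -0.8375" --pt "0.896 -0.643 0 -0.8375" --pt "0.896 -0.643 0 -0.8375" --claw 50

```text
clock: 0.72
tool_pos: [0.3929, -0.3247, 0.2311]
tool_rot: [[0.268, 0.963, -0.0], [0.963, -0.268, 0.0], [-0.0, -0.0, -1.0]]
ft_force: [0.6, -0.4, 0.4]
grip_width: 0.0499
```

```bash
python3 -c "
from h import *
go(inc(-106,0),.15); print(arm.sense()['joints'])"
```

```text
go [0.4506 0.1497 0.1621] roll -0.2368 | now inc [  76.7 -151.6] z 0.2311 grip 49.9 t 0.72 F [ 0.6 -0.4  0.4]
[ 0.88434582  0.14948235 -0.28601576  1.67125037  0.04343872  1.32732695
  0.31949771]
```

step_arm --pt "0.45 0.15 0 -0.2368" --pt "0.45 0.15 0 -0.2368" --pt "0.45 0.15 0 -0.2368" --pt "0.45 0.15 0.16 -0.2368" --pt "0.45 0.15 0.16 -0.2368"

```text
clock: 1.35
tool_pos: [0.5257, -0.1278, 0.1487]
tool_rot: [[-0.098, 0.995, -0.003], [0.995, 0.098, 0.002], [0.002, -0.002, -1.0]]
ft_force: [-0.4, -0.3, -1.1]
grip_width: 0.0495
```

```bash
python3 -c "
from h import *
go(inc(-106,0),.15);go(inc(-106,0),.022)"
```

```text
go [ 0.0004 -0.0006 -0.0026] roll -0.0017 | now inc [-105.8    0.3] z 0.1487 grip 49.5 t 1.35 F [-0.4 -0.3 -1.1]
go [-1.000e-04  0.000e+00  2.534e-01] roll -0.0017 | now inc [-105.8    0.3] z 0.1487 grip 49.5 t 1.35 F [-0.4 -0.3 -1.1]
```

step_arm --pt "0 0 0.12 0" --pt "0 0 0.2 0" --pt "0 0 0.252 0" --pt "0 0 0.252 0" --pt "0 0 0.252 0"

```text
clock: 1.98
tool_pos: [0.5267, -0.1308, 0.0264]
tool_rot: [[-0.094, 0.996, 0.001], [0.996, 0.094, -0.0], [-0.0, 0.001, -1.0]]
ft_force: [-0.1, 0.4, -0.1]
grip_width: 0.0496
```

step_arm --pt "0 0 0 0" --pt "0 0 0 0" --pt "0 0 0 0" --pt "0 0 0 0" --pt "0 0 0 0" --claw 5

```text
clock: 2.6
tool_pos: [0.5272, -0.1308, 0.0265]
tool_rot: [[-0.095, 0.995, 0.002], [0.995, 0.095, -0.001], [-0.001, 0.002, -1.0]]
ft_force: [1.1, -0.2, 5.6]
grip_width: 0.0147
```

```bash
python3 -c "
from h import *
go(inc(-263,0),.022)"
```

```text
go [ 0.3206 -0.0047  0.0086] roll -0.0036 | now inc [-102.7    1.5] z 0.0265 grip 14.7 t 2.6 F [ 1.1 -0.2  5.6]
```

step_arm --pt "0.03 0 0 0" --pt "0.07 0 0 0" --pt "0.12 0 0 0" --pt "0.17 0 0 0" --pt "0.21 0 0 0"

```text
clock: 3.22
tool_pos: [0.5169, -0.0275, 0.0263]
tool_rot: [[-0.093, 0.996, 0.002], [0.996, 0.093, -0.002], [-0.003, 0.002, -1.0]]
ft_force: [0.5, -6.9, 4.8]
grip_width: 0.0145
```

```bash
python3 -c "
from h import *
go(inc(-263,0),.022)"
```

```text
go [ 0.113  -0.0042  0.0082] roll -0.0049 | now inc [-206.5    1.7] z 0.0263 grip 14.5 t 3.23 F [ 0.5 -6.9  4.8]
```

step_arm --pt "0.04 0 0 0" --pt "0.08 -0.002 0 0" --pt "0.108 -0.003 0 0" --pt "0.108 -0.003 0 0" --pt "0.108 -0.003 0 0"

```text
clock: 3.85
tool_pos: [0.5101, 0.0282, 0.0264]
tool_rot: [[-0.095, 0.995, 0.002], [0.995, 0.095, 0.0], [0.0, 0.002, -1.0]]
ft_force: [-2.2, 1.8, 8.8]
grip_width: 0.0149
```

step_arm --pt "0 0 0 0" --pt "0 0 0 0" --claw 50

```text
clock: 4.1
tool_pos: [0.5093, 0.0272, 0.0252]
tool_rot: [[-0.094, 0.996, -0.0], [0.996, 0.094, -0.0], [-0.0, -0.0, -1.0]]
ft_force: [0.1, 0.1, 0.2]
grip_width: 0.0492
```

step_arm --pt "0 0 -0.1 0" --pt "0 0 -0.22 0" --pt "0 0 -0.3 0" --pt "0 0 -0.3 0" --claw 75

```text
clock: 4.6
tool_pos: [0.5115, 0.0275, 0.1787]
tool_rot: [[-0.094, 0.996, 0.006], [0.996, 0.094, -0.0], [-0.001, 0.006, -1.0]]
ft_force: [-0.6, 0.5, -0.2]
grip_width: 0.0746
```

```bash
python3 -c "
from h import *
im=shot('top','top1'); shot('scene','scene1')
crop(im,300,150,500,310,3.8,'c2')
for c,s in blobs(im,(0,60,100),(8,200,255))+blobs(im,(170,60,100),(180,200,255)): print(c,s,onz('top',c,0.018))
go(inc(-263,0),.022)"
```

```text
[354.88091822 139.80057389] [339 119  35  37 697] [ 0.75993113 -0.0070955   0.018     ]
[215.24675325 213.1991342 ] [205 203  22  22 231] [0.55992312 0.34215122 0.018     ]
[270.04216867 211.62951807] [260 202  22  21 332] [0.56695258 0.20449807 0.018     ]
[270.58934169 251.78056426] [260 241  22  22 319] [0.46690937 0.1988556  0.018     ]
[218.3511236  252.57865169] [208 242  22  22 356] [0.46190975 0.3279384  0.018     ]
[358.44067797 124.99576271] [341 116  33  21 236] [ 0.80063734 -0.01618967  0.018     ]
go [0.0028 0.0009 0.3059] roll -0.0042 | now inc [-261.7   -0.4] z 0.175 grip 75.0 t 4.7 F [-0.8 -0.1 -1. ]
```

View pics/top1.png

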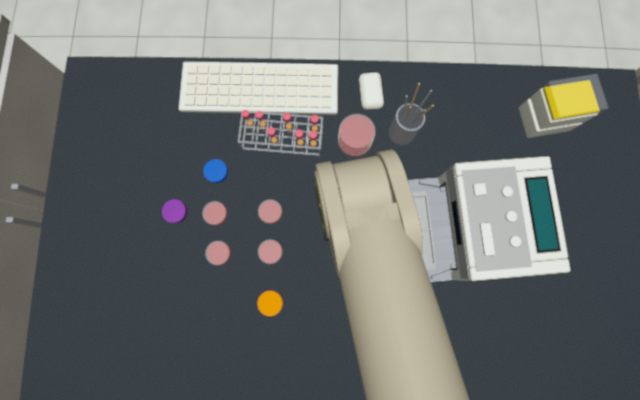

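View pics/scene1.png

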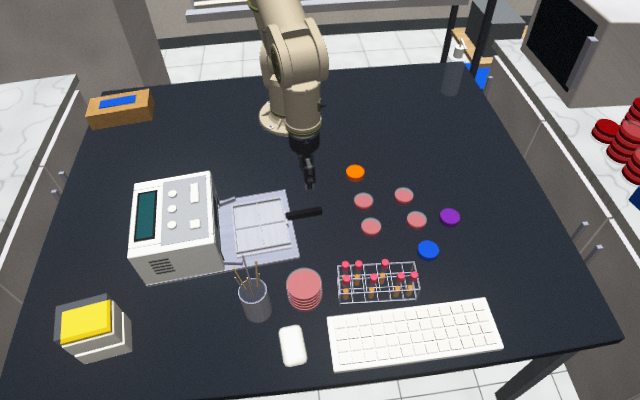

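```bash
cat >> h.py <<'E'
def tri(a,b):
    (o1,d1),(o2,d2)=ray('top',a),ray('scene',b); d1=d1/np.linalg.norm(d1);d2=d2/np.linalg.norm(d2)
    t=np.linalg.lstsq(np.c_[d1,-d2],o2-o1,rcond=None)[0]; p,q=o1+t[0]*d1,o2+t[1]*d2
    return (p+q)/2,np.linalg.norm(p-q)
def dishes(n,im):
    h=cv2.cvtColor(im,cv2.COLOR_BGR2HSV); m=cv2.inRange(h,np.array((0,50,90)),np.array((9,210,255)))|cv2.inRange(h,np.array((168,50,90)),np.array((180,210,255)))
    cs=cv2.findContours(m,cv2.RETR_EXTERNAL,cv2.CHAIN_APPROX_NONE)[0]; out=[]
    for c in cs:
        if cv2.contourArea(c)<100: continue
        e=cv2.fitEllipse(c); out.append((np.array(e[0]),e[1],onz(n,e[0],.016)))
    return out
E
python3 - <<'E'
from h import *
for n in('top','scene'):
    for c,ax,w in dishes(n,cv2.imread(f'pics/{n}1.png')): print(n,c.round(1),np.round(ax,1),w.round(4))
go((.567,.2045),.10)
E
```

```text
top [218.7 252.8] [21.9 22.5] [0.4616 0.3275 0.016 ]
top [270.4 251.7] [22.1 22.3] [0.4673 0.1997 0.016 ]
top [215.3 213.3] [21.3 22.2] [0.5599 0.3425 0.016 ]
top [270.2 211.8] [21.8 22.1] [0.5667 0.2044 0.016 ]
top [355.6 135.4] [33.5 41.1] [ 0.7727 -0.0091  0.016 ]
scene [304.1 289.6] [34.3 41.9] [ 0.7561 -0.0067  0.016 ]
scene [370.4 227.5] [15.1 18.7] [0.5779 0.2043 0.016 ]
scene [415.9 220.6] [14.6 18.7] [0.5703 0.3433 0.016 ]
scene [363.  201.6] [13.5 17.9] [0.4774 0.2001 0.016 ]
scene [403.3 196.3] [13.1 17.5] [0.4722 0.3289 0.016 ]
scene [623.3 158.4] [ 8.1 36.8] [0.3974 1.1622 0.016 ]
scene [619.7 142.6] [14.4 55.5] [0.3173 1.1994 0.016 ]
scene [629.9 126.5] [18.8 27.8] [0.2348 1.3018 0.016 ]
go [0.3423 0.1483 0.1498] roll -0.0042 | now inc [-261.7   -0.4] z 0.175 grip 75.0 t 4.7 F [-0.8 -0.1 -1. ]
```

```bash
python3 - <<'E'
from h import *
for a,b in (((270.2,211.8),(370.4,227.5)),((215.3,213.3),(415.9,220.6)),((270.4,251.7),(363,201.6)),((218.7,252.8),(403.3,196.3))): print(tri(a,b))
im=cv2.imread('pics/scene1.png'); crop(im,340,150,470,270,5,'c3')
E
```

```text
(array([0.56882536, 0.20642735, 0.00327289]), np.float64(0.0009578838059501455))
(array([0.5617844 , 0.34656929, 0.00437763]), np.float64(0.0019114746052044413))
(array([0.46791941, 0.20184827, 0.00427489]), np.float64(0.0016856301695709554))
(array([0.46220673, 0.33181604, 0.00380406]), np.float64(0.0024402303547532193))
```

View pics/c3.png

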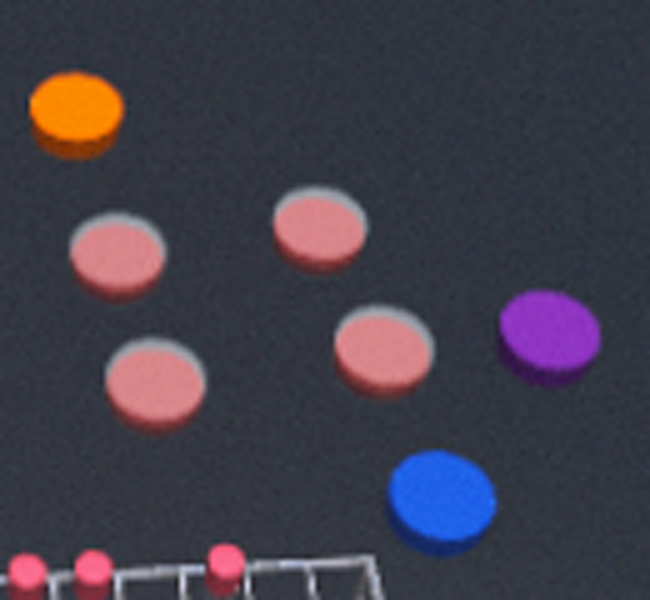

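```bash
python3 -c "
from h import *
go((.569,.2065),.10)"
```

```text
go [0.3459 0.1526 0.1498] roll -0.0042 | now inc [-261.7   -0.4] z 0.175 grip 75.0 t 4.7 F [-0.8 -0.1 -1. ]
```

step_arm --pt "0.346 0.153 0 0" --pt "0.346 0.153 0 0" --pt "0.346 0.153 0.05 0" --pt "0.346 0.153 0.15 0" --pt "0.346 0.153 0.15 0" --claw 76

```text
clock: 5.32
tool_pos: [0.5652, 0.206, 0.0943]
tool_rot: [[-0.097, 0.995, -0.011], [0.995, 0.097, -0.003], [-0.002, -0.012, -1.0]]
ft_force: [-0.4, -0.6, 0.1]
grip_width: 0.0758
```

```bash
python3 -c "
from h import *
im=shot('scene','s2');crop(im,320,130,450,250,5,'c4')
go((.569,.2065),.006)"
```

```text
go [0.0016 0.0048 0.1831] roll -0.0037 | now inc [-433.4   75.2] z 0.0975 grip 75.9 t 5.38 F [ 0.1  0.3 -0.9]
```

View pics/c4.png

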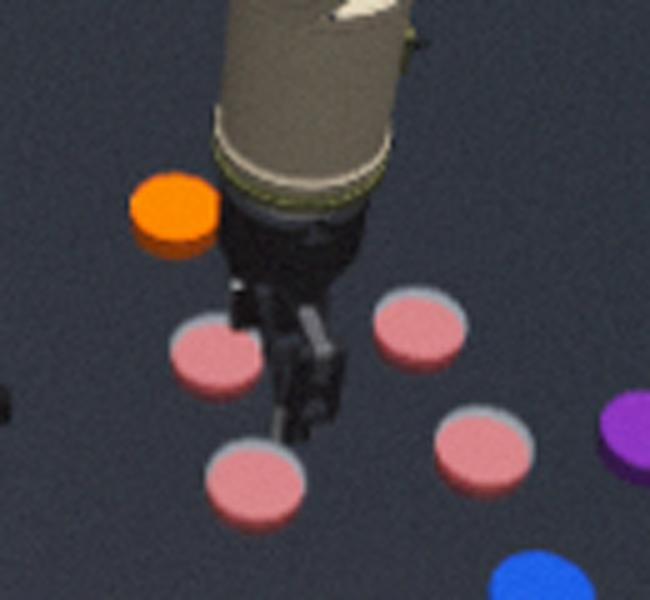

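```bash
python3 -c "
from h import *
for p in ((.607,.21,.107),(.53,.203,.107)): print((proj('scene',np.array(p))[0]-[320,130])*5)"
```

```text
[285.42146735 429.63136139]
[246.24157385 324.67103007]
```

Fingertips appear exactly where predicted (crop ≈(285,430) and (246,325)), straddling dish A. Descend.

step_arm --pt "0.001 0.005 0.08 0" --pt "0.001 0.005 0.14 0" --pt "0.001 0.005 0.18 0" --pt "0.001 0.005 0.183 0" --pt "0.001 0.005 0.183 0"

```text
clock: 6.0
tool_pos: [0.5728, 0.2078, 0.0104]
tool_rot: [[-0.094, 0.996, 0.002], [0.996, 0.094, 0.001], [0.001, 0.002, -1.0]]
ft_force: [-0.1, 0.5, -0.5]
grip_width: 0.0764
```

```bash
python3 -c "
from h import *
go((.569,.2065),.006)"
```

```text
go [-0.0018 -0.0077  0.0088] roll -0.0042 | now inc [-435.    80.9] z 0.0104 grip 76.4 t 6.0 F [-0.1  0.5 -0.5]
```

step_arm --pt "0 -0.006 0.007 0" --pt "0 -0.006 0.007 0" --pt "0 -0.006 0.007 0"

```text
clock: 6.38
tool_pos: [0.569, 0.2074, 0.0057]
tool_rot: [[-0.094, 0.996, 0.001], [0.996, 0.094, 0.0], [0.0, 0.001, -1.0]]
ft_force: [-1.1, 0.3, 0.4]
grip_width: 0.0759
```

step_arm --pt "0 0 0 0" --pt "0 0 0 0" --pt "0 0 0 0" --pt "0 0 0 0" --claw 45

```text
clock: 6.88
tool_pos: [0.5692, 0.2075, 0.0062]
tool_rot: [[-0.094, 0.996, 0.001], [0.996, 0.094, 0.0], [0.0, 0.001, -1.0]]
ft_force: [-0.5, -1.0, 5.9]
grip_width: 0.0571
```

```bash
python3 -c "
from h import *
go((.569,.2065),.006)
im=shot('scene','s2');crop(im,320,150,450,270,5,'c4')"
```

```text
go [-0.002  -0.0007  0.0005] roll -0.0039 | now inc [-435.1   77.3] z 0.0062 grip 57.1 t 6.88 F [-0.5 -1.   5.9]
```

View pics/c4.png

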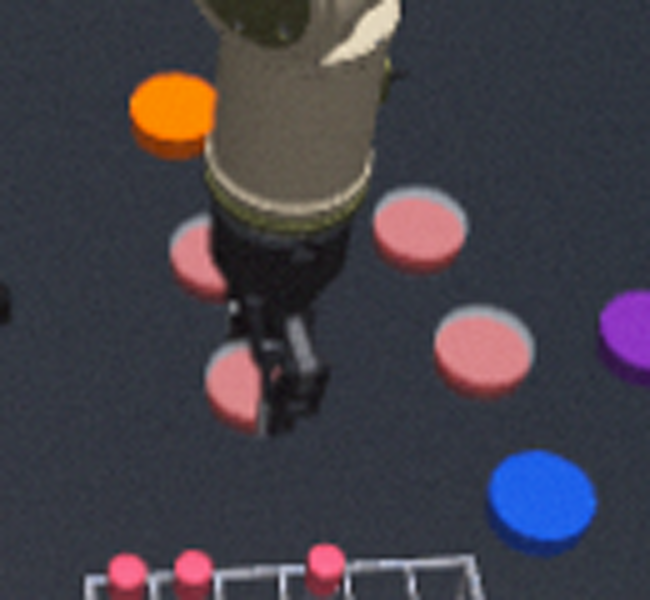

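```bash
python3 -c "
from h import *
P=lambda p:print(p,((proj('scene',np.array(p))[0]-[320,150])*5).round())
for p in ((.605,.2105,.011),(.605,.1995,.011),(.605,.2215,.011),(.569,.2065,.0),(.569,.2365,0),(.569,.1765,0),(.599,.2065,0),(.569,.2065,.02)): P(p)
"
```

```text
(0.605, 0.2105, 0.011) [271. 429.]
(0.605, 0.1995, 0.011) [252. 431.]
(0.605, 0.2215, 0.011) [289. 427.]
(0.569, 0.2065, 0.0) [251. 391.]
(0.569, 0.2365, 0) [300. 386.]
(0.569, 0.1765, 0) [201. 396.]
(0.599, 0.2065, 0) [261. 432.]
(0.569, 0.2065, 0.02) [254. 371.]
```

step_arm --pt "0 0 -0.04 0" --pt "0 0 -0.1 0" --pt "0 0 -0.2 0" --pt "0 0 -0.24 0" --pt "0 0 -0.24 0"

```text
clock: 7.55
tool_pos: [0.5698, 0.2079, 0.1277]
tool_rot: [[-0.094, 0.996, 0.004], [0.996, 0.094, 0.001], [0.001, 0.004, -1.0]]
ft_force: [0.7, 0.6, -1.0]
grip_width: 0.0574
```

```bash
python3 -c "
from h import *
im=shot('top','t3');crop(im,300,150,500,310,3.8,'c5')
im=shot('scene','s3');crop(im,200,100,460,280,3,'c6')
go((.569,.2065),.10)"
```

```text
go [-0.0009  0.0013  0.049 ] roll -0.004 | now inc [-434.6   76.4] z 0.1245 grip 57.1 t 7.65 F [ 0.3 -0.4 -0.2]
```

View pics/c5.png

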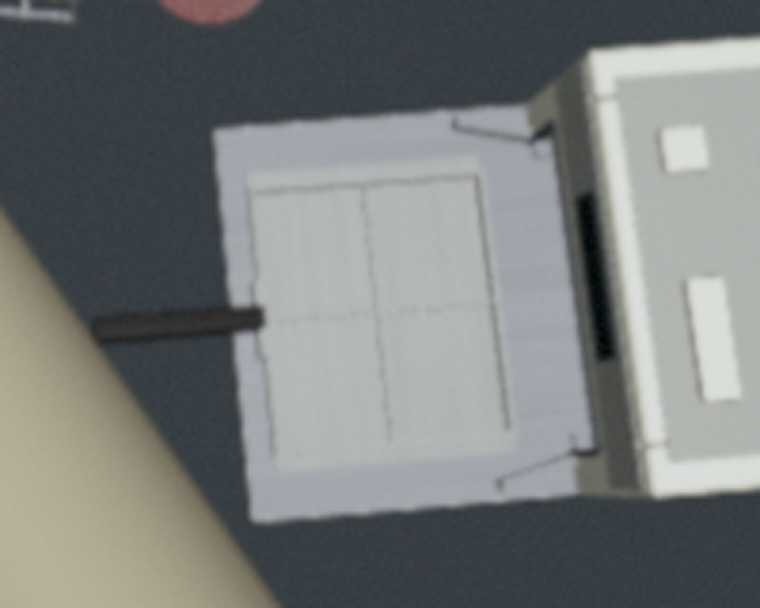

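View pics/c6.png

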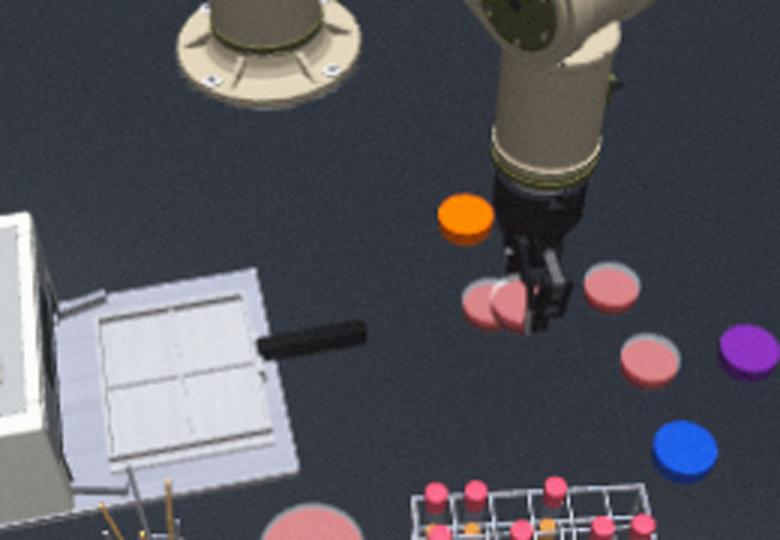

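```bash
python3 -c "
from h import *
C=lambda a,z: toinc(onz('top',(300+a[0]/3.8,150+a[1]/3.8),z)[:2])
print('rib cross',C((375,312),.02),'rib ends',C((364,188),.02),C((389,440),.02),'y rib',C((265,320),.02),C((500,303),.02))
print('plate corners',C((248,172),.026),C((477,163),.026),C((513,443),.026),C((274,465),.026))
print('handle end',C((95,329),.046))
for y in (.195,.2,.205,.21): print(y,(proj('scene',np.array((.569,y-.029,.127)))[0]-[200,100])*3)
"
```

```text
rib cross [-116.7576678    -2.15441541] rib ends [-114.72942283   80.34829694] [-116.98860667  -85.14701287] y rib [-189.03324435   -1.61299934] [-34.186582    -2.87821719]
plate corners [-191.17356946   96.04315022] [-39.28603115  90.13809748] [-38.85562926 -93.61845443] [-193.32388191  -94.92469788]
handle end [-300.57014251   -1.05412225]
0.195 [477.38781382 306.4066053 ]
0.2 [482.80491387 305.87451004]
0.205 [488.21783607 305.34279189]
0.21 [493.62652235 304.81145657]
```

```bash
python3 -c "
from h import *
go(inc(-78.5,-45),.125); print(inc(-78.5,-45))"
```

```text
go [-7.136e-01 -2.382e-01 -4.000e-04] roll -0.004 | now inc [-434.6   76.4] z 0.1245 grip 57.1 t 7.65 F [ 0.3 -0.4 -0.2]
[ 0.48336422 -0.15956189]
```

step_arm --pt "-0.05 -0.017 0 0" --pt "-0.14 -0.047 0 0" --pt "-0.24 -0.08 0 0" --pt "-0.34 -0.113 0 0" --pt "-0.44 -0.147 0 0"

```text
clock: 8.28
tool_pos: [0.5147, -0.0204, 0.1236]
tool_rot: [[-0.094, 0.996, -0.003], [0.996, 0.094, 0.0], [0.001, -0.003, -1.0]]
ft_force: [1.3, -0.9, 0.8]
grip_width: 0.0575
```

step_arm --pt "-0.1 -0.03 0 0" --pt "-0.2 -0.067 0 0" --pt "-0.25 -0.083 0 0" --pt "-0.2736 -0.091 0 -0.004" --pt "-0.2736 -0.091 0 -0.004"

```text
clock: 8.9
tool_pos: [0.4835, -0.159, 0.1244]
tool_rot: [[-0.1, 0.995, -0.001], [0.995, 0.1, 0.001], [0.001, -0.001, -1.0]]
ft_force: [0.4, 0.3, -0.3]
grip_width: 0.0577
```

```bash
python3 -c "
from h import *
im=shot('scene','s3');crop(im,180,130,340,290,4,'c6')
go(inc(-78.5,-45),.03)"
```

```text
go [-0.0035 -0.0014  0.1894] roll 0.0008 | now inc [-80.1 -44.2] z 0.1247 grip 57.4 t 8.95 F [-0.   0.2  0.1]
```

View pics/c6.png

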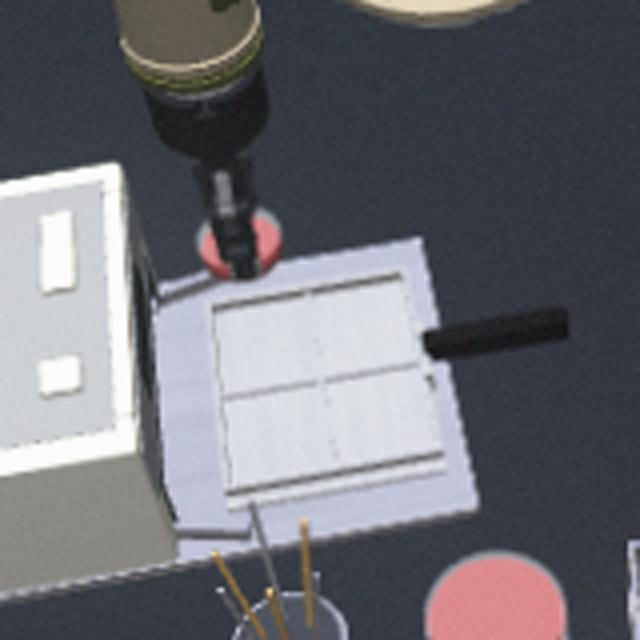

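step_arm --pt "-0.002 -0.001 0.07 0" --pt "-0.002 -0.001 0.14 0" --pt "-0.002 -0.001 0.18 0" --pt "-0.002 -0.001 0.19 0" --pt "-0.002 -0.001 0.19 0"

```text
clock: 9.57
tool_pos: [0.4841, -0.159, 0.0306]
tool_rot: [[-0.102, 0.995, 0.0], [0.995, 0.102, 0.001], [0.001, 0.0, -1.0]]
ft_force: [-0.2, -0.0, -0.2]
grip_width: 0.0572
```

```bash
python3 -c "
from h import *
im=shot('scene','s3');crop(im,180,130,340,290,4,'c6')
go(inc(-78.5,-45),.0235)"
```

```text
go [ 0.     -0.0022  0.0152] roll 0.0008 | now inc [-78.5 -43.9] z 0.0311 grip 57.6 t 9.62 F [ 0.  -0.  -0.2]
```

View pics/c6.png

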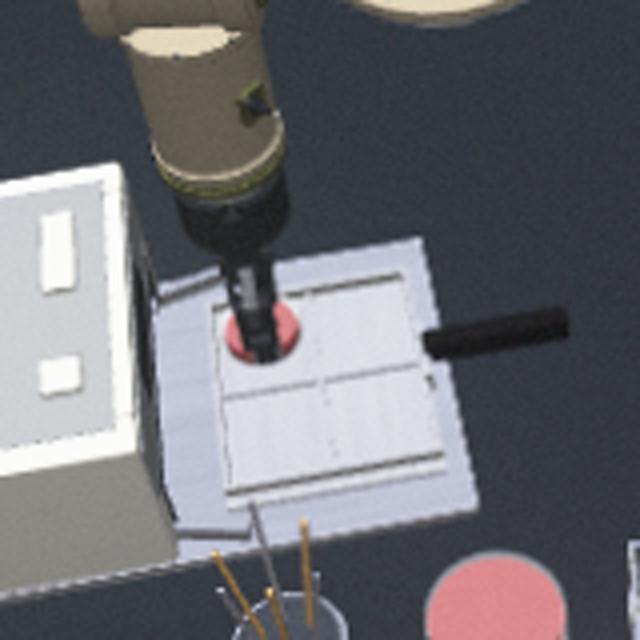

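step_arm --pt "0 0 0.008 0" --pt "0 0 0.015 0" --pt "0 0 0.015 0"

```text
clock: 10.0
tool_pos: [0.4834, -0.1602, 0.0227]
tool_rot: [[-0.1, 0.995, -0.0], [0.995, 0.1, 0.0], [0.0, -0.0, -1.0]]
ft_force: [-0.1, 0.3, -0.3]
grip_width: 0.0568
```

step_arm --pt "0 0 0 0" --pt "0 0 0 0" --claw 70

```text
clock: 10.25
tool_pos: [0.4837, -0.1602, 0.023]
tool_rot: [[-0.101, 0.995, 0.0], [0.995, 0.101, -0.0], [-0.0, 0.0, -1.0]]
ft_force: [0.2, -0.2, 0.5]
grip_width: 0.0698
```

step_arm --pt "0 0 -0.06 0" --pt "0 0 -0.16 0" --pt "0 0 -0.2 0" --pt "0 0 -0.2 0"

```text
clock: 10.75
tool_pos: [0.4849, -0.1606, 0.1247]
tool_rot: [[-0.1, 0.995, 0.004], [0.995, 0.1, -0.002], [-0.002, 0.003, -1.0]]
ft_force: [-0.5, -0.1, 0.3]
grip_width: 0.07
```

```bash
python3 -c "
from h import *
im=shot('scene','s4');crop(im,180,130,340,290,4,'c6')
for c,a,w in dishes('scene',im): print(c,a,onz('scene',c,.004))
go((.468,.202),.12)"
```

```text
[304.10562134 289.63684082] (34.37446212768555, 41.9073600769043) [ 0.74979073 -0.00666112  0.004     ]
[415.87329102 220.64305115] (14.610150337219238, 18.654949188232422) [0.56157387 0.34758912 0.004     ]
[245.16442871 214.06564331] (14.21339225769043, 17.870405197143555) [ 0.47131182 -0.16413794  0.004     ]
[362.94741821 201.59030151] (13.516853332519531, 17.921905517578125) [0.46763265 0.20260457 0.004     ]
[403.29370117 196.30574036] (13.113214492797852, 17.53433609008789) [0.46227035 0.3330018  0.004     ]
[623.15161133 158.21986389] (7.999105453491211, 37.489532470703125) [0.38560969 1.1765775  0.004     ]
[619.68811035 142.42160034] (14.04796028137207, 56.06344985961914) [0.30478574 1.21458961 0.004     ]
[629.80053711 126.59420776] (18.967641830444336, 27.747943878173828) [0.22231406 1.31741499 0.004     ]
go [0.7242 0.0412 0.0058] roll -0.0 | now inc [-77.7 -44.6] z 0.1231 grip 69.9 t 10.8 F [-0.8  0.  -0.7]
```

View pics/c6.png

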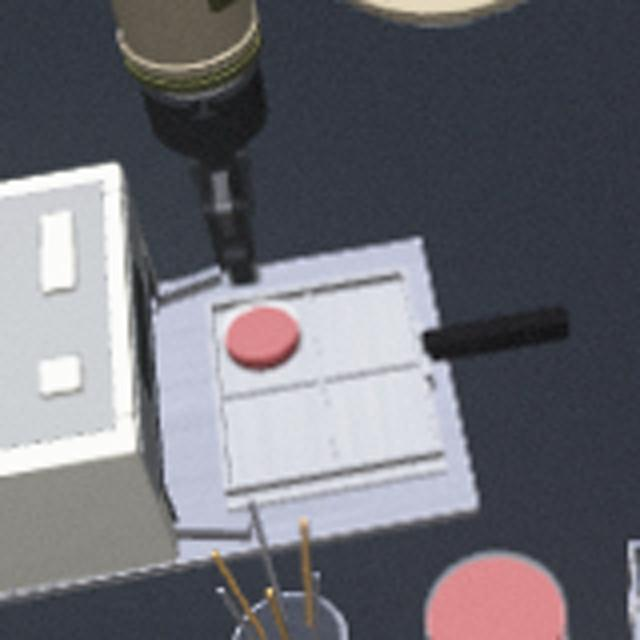

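step_arm --pt "0.724 0.041 0 0" --pt "0.724 0.041 0 0" --pt "0.724 0.041 0 0" --pt "0.724 0.041 0 0" --pt "0.724 0.041 0 0" --claw 76

```text
clock: 11.42
tool_pos: [0.4687, 0.1535, 0.1216]
tool_rot: [[-0.1, 0.995, -0.002], [0.995, 0.1, -0.0], [-0.0, -0.002, -1.0]]
ft_force: [1.6, 0.0, -0.0]
grip_width: 0.0758
```

step_arm --pt "0.1 0.006 0 0" --pt "0.1 0.006 0.08 0" --pt "0.1 0.006 0.08 0"

```text
clock: 11.8
tool_pos: [0.4647, 0.2012, 0.0792]
tool_rot: [[-0.102, 0.995, -0.008], [0.995, 0.102, -0.002], [-0.001, -0.008, -1.0]]
ft_force: [-0.7, -0.4, 0.3]
grip_width: 0.076
```

```bash
python3 -c "
from h import *
im=shot('scene','s5')
go((.468,.2025),.006)"
```

```text
go [0.0025 0.0048 0.1501] roll 0.0002 | now inc [-439.1  -25.9] z 0.0811 grip 75.8 t 11.85 F [0.1 0.6 0.1]
```

step_arm --pt "0.002 0.003 0.08 0" --pt "0.002 0.003 0.13 0" --pt "0.002 0.003 0.15 0" --pt "0.002 0.003 0.15 0" --pt "0.002 0.003 0.15 0"

```text
clock: 12.48
tool_pos: [0.4701, 0.2034, 0.0092]
tool_rot: [[-0.1, 0.995, 0.002], [0.995, 0.1, 0.001], [0.0, 0.002, -1.0]]
ft_force: [0.2, 0.3, 0.2]
grip_width: 0.0758
```

```bash
python3 -c "
from h import *
go((.468,.2025),.006)"
```

```text
go [-0.0014 -0.0044  0.0063] roll -0.0003 | now inc [-441.   -21.7] z 0.0092 grip 75.8 t 12.47 F [0.2 0.3 0.2]
```

step_arm --pt "-0.001 -0.004 0.006 0" --pt "-0.001 -0.004 0.006 0" --pt "-0.001 -0.004 0.006 0"

```text
clock: 12.85
tool_pos: [0.4673, 0.2026, 0.005]
tool_rot: [[-0.101, 0.995, 0.0], [0.995, 0.101, 0.0], [0.0, 0.0, -1.0]]
ft_force: [-0.0, 1.0, 0.1]
grip_width: 0.0761
```

step_arm --pt "0 0 0 0" --pt "0 0 0 0" --pt "0 0 0 0" --pt "0 0 0 0" --claw 45

```text
clock: 13.35
tool_pos: [0.4675, 0.2027, 0.0057]
tool_rot: [[-0.101, 0.995, 0.001], [0.995, 0.101, -0.0], [-0.0, 0.001, -1.0]]
ft_force: [-2.2, -2.1, 9.6]
grip_width: 0.0577
```

step_arm --pt "0 0 -0.04 0" --pt "0 0 -0.1 0" --pt "0 0 -0.18 0" --pt "0 0 -0.22 0" --pt "0 0 -0.22 0"

```text
clock: 13.98
tool_pos: [0.4682, 0.203, 0.1163]
tool_rot: [[-0.101, 0.995, 0.003], [0.995, 0.101, 0.001], [0.001, 0.003, -1.0]]
ft_force: [0.3, 0.2, -0.2]
grip_width: 0.0571
```

```bash
python3 -c "
from h import *
im=shot('scene','s5');crop(im,300,100,460,250,4,'c6')
go(inc(-152.5,-45),.12)"
```

```text
go [-0.5757 -0.0411 -0.0101] roll -0.0 | now inc [-440.3  -24.4] z 0.115 grip 57.4 t 14.03 F [-0.3  0.3 -0.6]
```

View pics/c6.png

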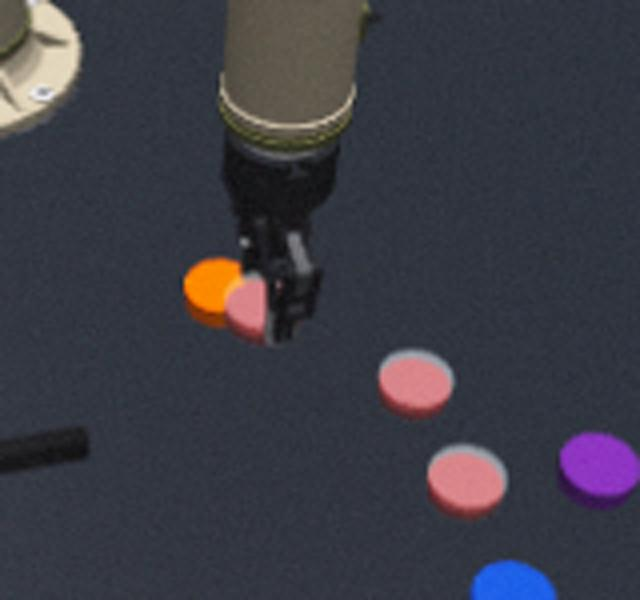

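Dish C is held level; the other two reds are undisturbed. Carry to the handle-end −y well.

step_arm --pt "-0.05 -0.004 0 0" --pt "-0.14 -0.01 0 0" --pt "-0.24 -0.017 0 0" --pt "-0.34 -0.024 0 0" --pt "-0.42 -0.03 0 0"

```text
clock: 14.65
tool_pos: [0.4723, -0.0103, 0.1133]
tool_rot: [[-0.099, 0.995, -0.002], [0.995, 0.099, -0.0], [0.0, -0.002, -1.0]]
ft_force: [0.8, 1.0, -0.6]
grip_width: 0.0574
```

step_arm --pt "-0.08 -0.006 0 0" --pt "-0.13 -0.009 0 0" --pt "-0.155 -0.011 0 0" --pt "-0.155 -0.011 0.06 0" --pt "-0.155 -0.011 0.12 0"

```text
clock: 15.28
tool_pos: [0.4756, -0.0849, 0.0536]
tool_rot: [[-0.101, 0.995, -0.0], [0.995, 0.101, 0.0], [0.0, -0.0, -1.0]]
ft_force: [0.2, -0.2, -0.5]
grip_width: 0.0572
```

```bash
python3 -c "
from h import *
im=shot('scene','s6');crop(im,180,130,340,290,4,'c6')
go(inc(-152.5,-45),.0235)"
```

```text
go [-0.0038  0.006   0.0525] roll 0.0006 | now inc [-154.3  -47.9] z 0.0498 grip 57.4 t 15.32 F [-1.7 -0.3 -3. ]
```

View pics/c6.png

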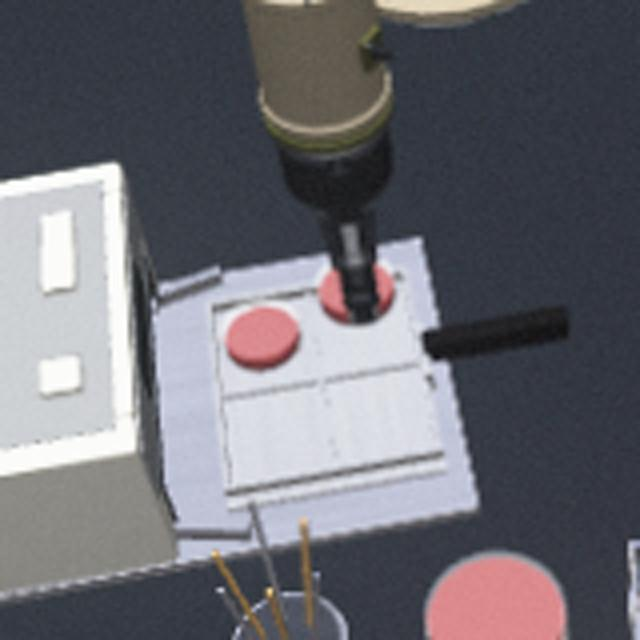

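step_arm --pt "-0.003 0.005 0.025 0" --pt "-0.003 0.005 0.04 0" --pt "-0.003 0.005 0.049 0" --pt "-0.003 0.005 0.049 0"

```text
clock: 15.82
tool_pos: [0.4785, -0.0868, 0.0305]
tool_rot: [[-0.101, 0.995, 0.0], [0.995, 0.101, 0.0], [-0.0, 0.0, -1.0]]
ft_force: [-0.3, -0.1, -1.0]
grip_width: 0.0572
```

```bash
python3 -c "
from h import *
go(inc(-152.5,-45),.0235)"
```

```text
go [ 0.0022 -0.0049  0.014 ] roll 0.0001 | now inc [-151.4  -42.5] z 0.0305 grip 57.2 t 15.82 F [-0.3 -0.1 -1. ]
```

step_arm --pt "0.001 -0.003 0.008 0" --pt "0.001 -0.004 0.014 0" --pt "0.001 -0.004 0.014 0"

```text
clock: 16.2
tool_pos: [0.4761, -0.0866, 0.0232]
tool_rot: [[-0.101, 0.995, -0.0], [0.995, 0.101, 0.0], [0.0, -0.0, -1.0]]
ft_force: [0.7, 0.1, -0.7]
grip_width: 0.0579
```

step_arm --pt "0 0 0 0" --pt "0 0 0 0" --claw 70

```text
clock: 16.45
tool_pos: [0.4765, -0.0865, 0.0235]
tool_rot: [[-0.101, 0.995, 0.0], [0.995, 0.101, -0.0], [-0.0, 0.0, -1.0]]
ft_force: [0.6, 0.3, 0.3]
grip_width: 0.07
```

step_arm --pt "0 0 -0.06 0" --pt "0 0 -0.16 0" --pt "0 0 -0.2 0" --pt "0 0 -0.2 0"

```text
clock: 16.95
tool_pos: [0.4776, -0.0868, 0.1251]
tool_rot: [[-0.1, 0.995, 0.004], [0.995, 0.1, -0.001], [-0.002, 0.004, -1.0]]
ft_force: [0.1, -0.2, 0.5]
grip_width: 0.07
```

```bash
python3 -c "
from h import *
im=shot('scene','s7');crop(im,180,130,340,290,4,'c6')
for c,a,w in dishes('scene',im)[1:5]: print(c,a,onz('scene',c,.004))
go((.462,.333),.12)"
```

```text
[415.86660767 220.68086243] (14.503636360168457, 18.700824737548828) [0.56171087 0.34753217 0.004     ]
[245.16285706 214.11053467] (14.341235160827637, 17.821401596069336) [ 0.4714883  -0.16414212  0.004     ]
[269.5324707  209.89659119] (14.308636665344238, 17.740259170532227) [ 0.46424216 -0.08880643  0.004     ]
[403.31994629 196.29100037] (13.073013305664062, 17.519649505615234) [0.46222078 0.3330991  0.004     ]
go [0.8381 0.0552 0.0067] roll -0.0001 | now inc [-151.6  -44.4] z 0.1236 grip 70.1 t 17.0 F [-0.1 -0.5 -0.6]
```

View pics/c6.png

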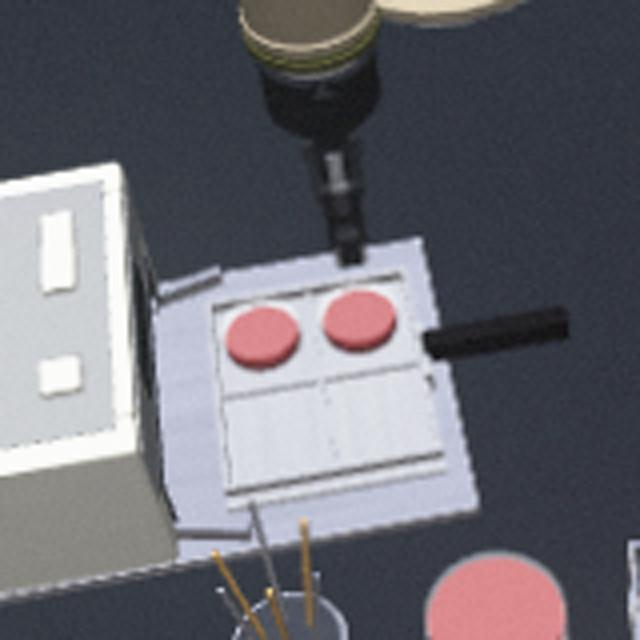

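step_arm --pt "0.838 0.055 0 0" --pt "0.838 0.055 0 0" --pt "0.838 0.055 0 0" --pt "0.838 0.055 0 0" --pt "0.838 0.055 0 0" --claw 76

```text
clock: 17.62
tool_pos: [0.4644, 0.2271, 0.122]
tool_rot: [[-0.1, 0.995, -0.002], [0.995, 0.1, -0.001], [-0.001, -0.002, -1.0]]
ft_force: [1.6, 0.6, 0.3]
grip_width: 0.0761
```

step_arm --pt "0.213 0.014 0 0" --pt "0.213 0.014 0 0" --pt "0.213 0.014 0.08 0" --pt "0.213 0.014 0.1 0" --pt "0.213 0.014 0.1 0"

```text
clock: 18.25
tool_pos: [0.4611, 0.3312, 0.0722]
tool_rot: [[-0.1, 0.995, -0.002], [0.995, 0.1, -0.002], [-0.001, -0.003, -1.0]]
ft_force: [0.2, 0.6, 0.3]
grip_width: 0.0763
```

```bash
python3 -c "
from h import *
im=shot('scene','s8')
for c,a,w in dishes('scene',im)[1:5]: print(c,a,onz('scene',c,.004))
go((.462,.3325),.006)"
```

```text
[415.86660767 220.68086243] (14.503636360168457, 18.700824737548828) [0.56171087 0.34753217 0.004     ]
[245.17976379 214.1398468 ] (14.388092041015625, 17.7607421875) [ 0.47161045 -0.16408959  0.004     ]
[269.47644043 209.93511963] (14.344056129455566, 17.603557586669922) [ 0.46437366 -0.08898427  0.004     ]
[403.29370117 196.30574036] (13.113214492797852, 17.53433609008789) [0.46227035 0.3330018  0.004     ]
go [0.0016 0.0006 0.1348] roll -0.0007 | now inc [-569.4  -17.1] z 0.0734 grip 76.0 t 18.3 F [-0.4  0.3 -0.1]
```

step_arm --pt "0.001 0 0.06 0" --pt "0.001 -0.001 0.11 0" --pt "0.001 -0.001 0.137 0" --pt "0.001 -0.001 0.138 0" --pt "0.001 -0.001 0.138 0"

```text
clock: 18.92
tool_pos: [0.4618, 0.3334, 0.0056]
tool_rot: [[-0.1, 0.995, 0.001], [0.995, 0.1, 0.001], [0.001, 0.002, -1.0]]
ft_force: [0.2, 1.1, 0.7]
grip_width: 0.0761
```

```bash
python3 -c "
from h import *
go((.462,.3325),.006)"
```

```text
go [-0.0018  0.0003 -0.0008] roll -0.0001 | now inc [-571.1  -17. ] z 0.0056 grip 76.1 t 18.93 F [0.2 1.1 0.7]
```

step_arm --pt "0 0 0 0" --pt "0 0 0 0" --pt "0 0 0 0" --pt "0 0 0 0" --claw 45

```text
clock: 19.42
tool_pos: [0.4618, 0.3335, 0.0061]
tool_rot: [[-0.1, 0.995, 0.002], [0.995, 0.1, 0.001], [0.001, 0.002, -1.0]]
ft_force: [-1.9, -1.5, 8.9]
grip_width: 0.0574
```

step_arm --pt "0 0 -0.04 0" --pt "0 0 -0.1 0" --pt "0 0 -0.18 0" --pt "0 0 -0.22 0" --pt "0 0 -0.22 0"

```text
clock: 20.05
tool_pos: [0.4619, 0.3336, 0.1163]
tool_rot: [[-0.101, 0.995, 0.003], [0.995, 0.101, 0.002], [0.001, 0.003, -1.0]]
ft_force: [-0.3, 0.2, 0.1]
grip_width: 0.057
```

```bash
python3 -c "
from h import *
im=shot('scene','s9');crop(im,300,100,460,250,4,'c6')
go(inc(-78.5,41),.12)"
```

```text
go [-0.9842  0.1172 -0.0107] roll -0.0001 | now inc [-570.6  -17.5] z 0.1147 grip 57.2 t 20.1 F [-0.5  0.1 -0.7]
```

View pics/c6.png

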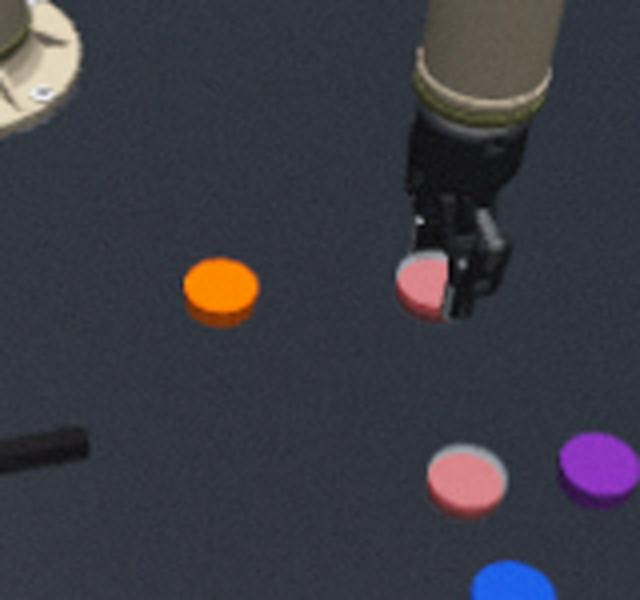

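step_arm --pt "-0.05 0.006 0 0" --pt "-0.14 0.017 0 0" --pt "-0.24 0.029 0 0" --pt "-0.34 0.041 0 0" --pt "-0.44 0.053 0 0"

```text
clock: 20.72
tool_pos: [0.5087, 0.1146, 0.1127]
tool_rot: [[-0.101, 0.995, -0.003], [0.995, 0.101, -0.0], [-0.0, -0.003, -1.0]]
ft_force: [0.7, -0.6, -0.5]
grip_width: 0.0572
```

step_arm --pt "-0.1 0.012 0 0" --pt "-0.2 0.024 0 0" --pt "-0.3 0.036 0 0" --pt "-0.4 0.048 0 0" --pt "-0.48 0.057 0 0"

```text
clock: 21.35
tool_pos: [0.561, -0.1218, 0.1123]
tool_rot: [[-0.099, 0.995, -0.003], [0.995, 0.099, 0.0], [0.001, -0.003, -1.0]]
ft_force: [0.9, 0.3, -0.3]
grip_width: 0.0576
```

```bash
python3 -c "
from h import *
go(inc(-78.5,41),.05)"
```

```text
go [-0.0596  0.0104  0.1246] roll -0.001 | now inc [-108.3   36.1] z 0.1123 grip 57.6 t 21.35 F [ 0.9  0.3 -0.3]
```

step_arm --pt "-0.04 0.005 0 0" --pt "-0.063 0.008 0 0" --pt "-0.063 0.008 0.06 0" --pt "-0.063 0.008 0.12 0" --pt "-0.063 0.008 0.12 0"

```text
clock: 21.98
tool_pos: [0.5673, -0.1479, 0.052]
tool_rot: [[-0.103, 0.995, -0.005], [0.995, 0.103, 0.002], [0.003, -0.005, -1.0]]
ft_force: [-1.5, 0.2, -0.6]
grip_width: 0.0575
```

```bash
python3 -c "
from h import *
im=shot('scene','s10');crop(im,180,130,340,290,4,'c6')
go(inc(-78.5,41),.0235)"
```

```text
go [-0.0054  0.0002  0.0606] roll 0.0016 | now inc [-81.1  40.9] z 0.0538 grip 56.9 t 22.02 F [ 1.  -0.1  0.2]
```

View pics/c6.png

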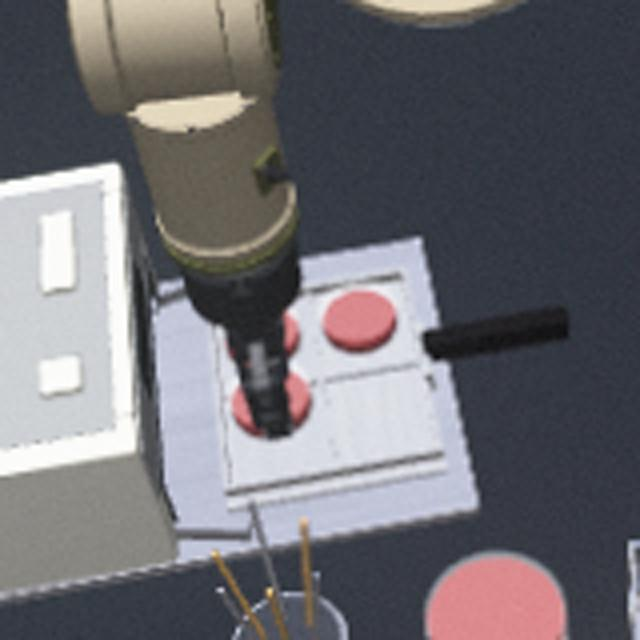

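step_arm --pt "-0.003 0.001 0.03 0" --pt "-0.003 0.001 0.045 0" --pt "-0.003 0.001 0.05 0" --pt "-0.003 0.001 0.05 0"

```text
clock: 22.52
tool_pos: [0.5699, -0.1516, 0.0293]
tool_rot: [[-0.101, 0.995, 0.0], [0.995, 0.101, 0.0], [0.0, 0.0, -1.0]]
ft_force: [0.1, -0.4, 1.0]
grip_width: 0.0573
```

```bash
python3 -c "
from h import *
go(inc(-78.5,41),.0235)"
```

```text
go [ 0.0016 -0.0017  0.0117] roll 0.0 | now inc [-77.7  41.8] z 0.0293 grip 57.3 t 22.52 F [ 0.1 -0.4  1. ]
```

step_arm --pt "0.001 -0.001 0.007 0" --pt "0.001 -0.001 0.012 0" --pt "0.001 -0.001 0.012 0"

```text
clock: 22.9
tool_pos: [0.5691, -0.1511, 0.0231]
tool_rot: [[-0.101, 0.995, -0.0], [0.995, 0.101, 0.0], [0.0, -0.0, -1.0]]
ft_force: [-0.8, 0.2, 0.1]
grip_width: 0.0575
```

step_arm --pt "0 0 0 0" --pt "0 0 0 0" --claw 70

```text
clock: 23.15
tool_pos: [0.5694, -0.1512, 0.0235]
tool_rot: [[-0.101, 0.995, 0.0], [0.995, 0.101, -0.0], [-0.0, 0.0, -1.0]]
ft_force: [-0.3, 0.4, 0.6]
grip_width: 0.0705
```

step_arm --pt "0 0 -0.06 0" --pt "0 0 -0.16 0" --pt "0 0 -0.2 0" --pt "0 0 -0.2 0"

```text
clock: 23.65
tool_pos: [0.5706, -0.1513, 0.1254]
tool_rot: [[-0.101, 0.995, 0.004], [0.995, 0.101, -0.001], [-0.002, 0.004, -1.0]]
ft_force: [0.1, -0.8, -0.6]
grip_width: 0.0696
```

```bash
python3 -c "
from h import *
im=shot('scene','s11');crop(im,180,130,340,290,4,'c6')
for c,a,w in dishes('scene',im)[1:5]: print(c,a,onz('scene',c,.004))
go((.562,.3465),.12)"
```

```text
[247.91368103 237.03315735] (15.97111988067627, 18.459545135498047) [ 0.55899803 -0.15577817  0.004     ]
[415.86660767 220.68086243] (14.503636360168457, 18.700824737548828) [0.56171087 0.34753217 0.004     ]
[269.50668335 209.95002747] (14.365914344787598, 17.648418426513672) [ 0.46444476 -0.08889307  0.004     ]
[623.05548096 158.16850281] (8.217741966247559, 37.17477035522461) [0.38532078 1.17634836 0.004     ]
go [0.9921 0.085  0.0069] roll 0.0 | now inc [-78.1  41.6] z 0.1237 grip 70.2 t 23.7 F [-0.2 -0.7  0.7]
```

View pics/c6.png

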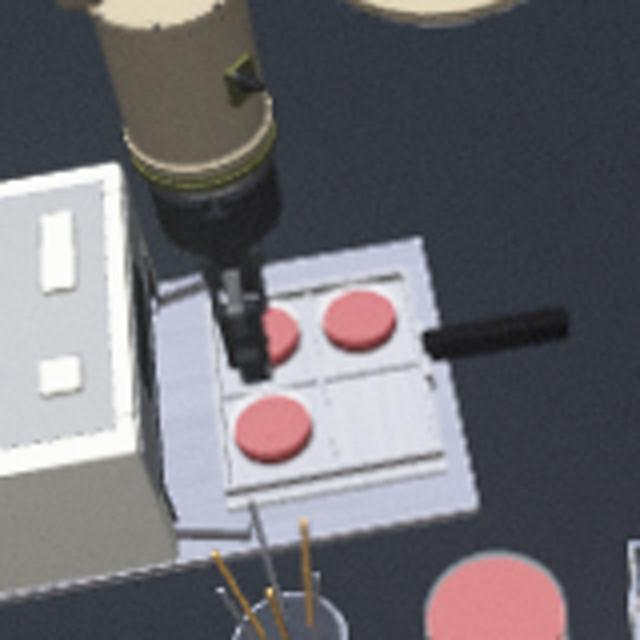

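step_arm --pt "0.992 0.085 0 0" --pt "0.992 0.085 0 0" --pt "0.992 0.085 0 0" --pt "0.992 0.085 0 0" --pt "0.992 0.085 0 0" --claw 76

```text
clock: 24.32
tool_pos: [0.5635, 0.1627, 0.1217]
tool_rot: [[-0.1, 0.995, -0.002], [0.995, 0.1, -0.001], [-0.0, -0.002, -1.0]]
ft_force: [1.1, -0.6, -0.3]
grip_width: 0.0758
```

step_arm --pt "0.368 0.03 0 0" --pt "0.368 0.031 0 0" --pt "0.368 0.031 0 0" --pt "0.368 0.031 0.08 0" --pt "0.368 0.031 0.1 0"

```text
clock: 24.95
tool_pos: [0.559, 0.3448, 0.0688]
tool_rot: [[-0.102, 0.995, -0.006], [0.995, 0.102, -0.004], [-0.003, -0.006, -1.0]]
ft_force: [0.0, -1.8, 0.1]
grip_width: 0.0765
```

```bash
python3 -c "
from h import *
im=shot('scene','s12')
for c,a,w in dishes('scene',im)[1:5]: print(c,a,onz('scene',c,.004))
go((.562,.347),.006)"
```

```text
[247.87994385 237.0116272 ] (15.911543846130371, 18.442964553833008) [ 0.55890823 -0.15587739  0.004     ]
[415.86260986 220.65809631] (14.567342758178711, 18.687252044677734) [0.56162529 0.34754238 0.004     ]
[243.1368103  213.64595032] (14.605112075805664, 17.861278533935547) [ 0.4688704  -0.17039994  0.004     ]
[269.49938965 209.90438843] (14.39594841003418, 17.625944137573242) [ 0.46426031 -0.08890943  0.004     ]
go [0.0064 0.0058 0.1257] roll -0.0 | now inc [-571.6   81.6] z 0.0689 grip 76.2 t 25.0 F [-1.5 -1.  -1.1]
```

step_arm --pt "0.003 0.002 0.06 0" --pt "0.003 0.002 0.1 0" --pt "0.003 0.002 0.124 0" --pt "0.003 0.002 0.125 0" --pt "0.003 0.002 0.125 0"

```text
clock: 25.62
tool_pos: [0.5627, 0.3478, 0.0118]
tool_rot: [[-0.1, 0.995, 0.001], [0.995, 0.1, 0.001], [0.001, 0.001, -1.0]]
ft_force: [0.5, 0.1, 0.4]
grip_width: 0.0762
```

```bash
python3 -c "
from h import *
go((.562,.347),.006)"
```

```text
go [-0.0015 -0.0016  0.0116] roll -0.0 | now inc [-575.4   85. ] z 0.0118 grip 76.2 t 25.62 F [0.5 0.1 0.4]
```

step_arm --pt "0 -0.001 0.011 0" --pt "0 -0.001 0.011 0" --pt "0 -0.001 0.011 0"

```text
clock: 26.0
tool_pos: [0.5618, 0.3475, 0.0055]
tool_rot: [[-0.101, 0.995, 0.0], [0.995, 0.101, 0.0], [0.0, 0.0, -1.0]]
ft_force: [0.2, 0.0, -0.1]
grip_width: 0.0762
```

step_arm --pt "0 0 0 0" --pt "0 0 0 0" --pt "0 0 0 0" --pt "0 0 0 0" --claw 45

```text
clock: 26.5
tool_pos: [0.5622, 0.3479, 0.0063]
tool_rot: [[-0.101, 0.995, 0.001], [0.995, 0.101, 0.001], [0.001, 0.001, -1.0]]
ft_force: [-0.3, -0.3, 6.2]
grip_width: 0.0571
```

step_arm --pt "0 0 -0.04 0" --pt "0 0 -0.1 0" --pt "0 0 -0.18 0" --pt "0 0 -0.22 0" --pt "0 0 -0.22 0"

```text
clock: 27.12
tool_pos: [0.5625, 0.3481, 0.1173]
tool_rot: [[-0.101, 0.995, 0.003], [0.995, 0.101, 0.002], [0.001, 0.003, -1.0]]
ft_force: [0.0, 0.3, -1.6]
grip_width: 0.0573
```

```bash
python3 -c "
from h import *
im=shot('scene','s13');crop(im,180,120,470,290,2.7,'c6')
for c,a,w in dishes('scene',im)[1:6]: print(c,a,onz('scene',c,.020),toinc(onz('scene',c,.020)))
go(inc(-152.5,41),.12)"
```

```text
[247.88627625 237.04176331] (15.915183067321777, 18.611303329467773) [ 0.57064665 -0.15342208  0.02      ] [-75.83640791  42.45756321]
[243.09698486 213.65734863] (14.636157989501953, 17.741628646850586) [ 0.48198771 -0.16784806  0.02      ] [-70.39413919 -47.20234001]
[269.47644043 209.93511963] (14.344056129455566, 17.603557586669922) [ 0.47753465 -0.08763104  0.02      ] [-150.65254032  -43.57063545]
[419.97692871 195.89668274] (13.56213665008545, 15.83669662475586) [0.48038895 0.3796673  0.02      ] [-615.29786723    6.23501794]
[623.07183838 158.32875061] (8.125252723693848, 37.672245025634766) [0.40053154 1.15675996 0.02      ] [-1396.48182921     4.88364748]
go [-0.845  -0.0861 -0.0093] roll 0.0001 | now inc [-575.   84.] z 0.1154 grip 57.4 t 27.18 F [-0.   0.5 -0.6]
```

View pics/c6.png

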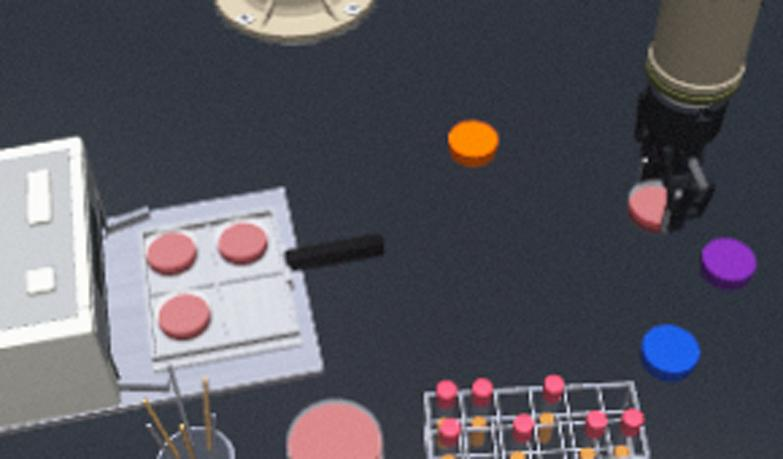

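step_arm --pt "-0.05 -0.005 0 0" --pt "-0.14 -0.014 0 0" --pt "-0.24 -0.024 0 0" --pt "-0.34 -0.035 0 0" --pt "-0.44 -0.045 0 0"

```text
clock: 27.8
tool_pos: [0.5602, 0.1241, 0.1132]
tool_rot: [[-0.1, 0.995, -0.003], [0.995, 0.1, -0.001], [-0.0, -0.003, -1.0]]
ft_force: [0.5, 0.1, -1.2]
grip_width: 0.0572
```

step_arm --pt "-0.1 -0.01 0 0" --pt "-0.2 -0.02 0 0" --pt "-0.3 -0.03 0 0" --pt "-0.38 -0.039 0 0" --pt "-0.404 -0.041 0 0"

```text
clock: 28.42
tool_pos: [0.5599, -0.0807, 0.1132]
tool_rot: [[-0.095, 0.995, -0.004], [0.995, 0.095, -0.001], [-0.0, -0.004, -1.0]]
ft_force: [-0.1, 0.2, -0.7]
grip_width: 0.0572
```

```bash
python3 -c "
from h import *
im=shot('scene','s14');crop(im,180,130,340,290,4,'c6')
go(inc(-152.5,41),.05)"
```

```text
go [0.0063 0.0036 0.1268] roll -0.0029 | now inc [-149.4   39.4] z 0.1134 grip 57.1 t 28.48 F [-0.3 -1.4 -0.5]
```

View pics/c6.png

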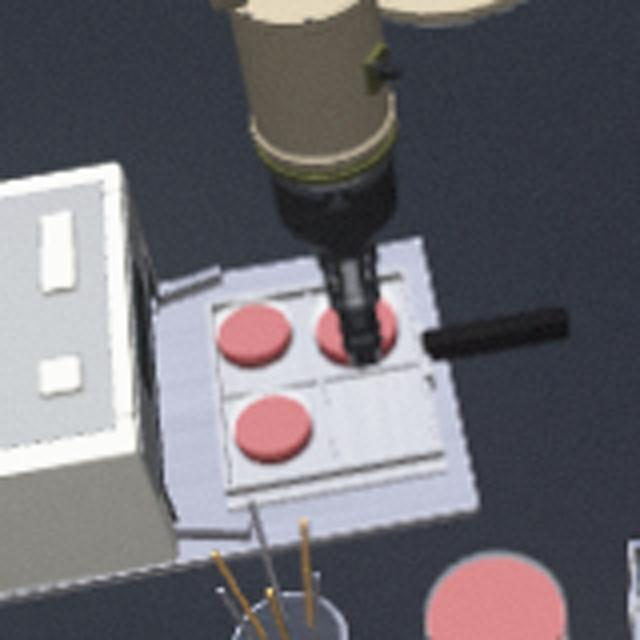

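step_arm --pt "0.003 0.002 0.06 -0.002" --pt "0.003 0.002 0.12 -0.002" --pt "0.003 0.002 0.155 -0.002" --pt "0.003 0.002 0.165 -0.002" --pt "0.003 0.002 0.165 -0.002"

```text
clock: 29.1
tool_pos: [0.5626, -0.0746, 0.0331]
tool_rot: [[-0.104, 0.995, 0.0], [0.995, 0.104, 0.0], [0.0, 0.0, -1.0]]
ft_force: [-0.9, 1.0, -0.4]
grip_width: 0.0573
```

```bash
python3 -c "
from h import *
go(inc(-152.5,41),.0235)"
```

```text
go [-0.0052 -0.0027  0.0192] roll 0.0025 | now inc [-155.1   42.3] z 0.0331 grip 57.3 t 29.1 F [-0.9  1.  -0.4]
```

step_arm --pt "-0.004 -0.002 0.01 0.002" --pt "-0.004 -0.002 0.019 0.002" --pt "-0.004 -0.002 0.019 0.002"

```text
clock: 29.48
tool_pos: [0.5613, -0.0774, 0.0232]
tool_rot: [[-0.1, 0.995, -0.0], [0.995, 0.1, 0.0], [0.0, -0.0, -1.0]]
ft_force: [0.5, -0.9, -0.4]
grip_width: 0.0575
```

step_arm --pt "0 0 0 0" --pt "0 0 0 0" --claw 70

```text
clock: 29.72
tool_pos: [0.5617, -0.0772, 0.0235]
tool_rot: [[-0.101, 0.995, 0.0], [0.995, 0.101, 0.0], [-0.0, 0.0, -1.0]]
ft_force: [0.8, -0.2, 0.1]
grip_width: 0.07
```

step_arm --pt "0 0 -0.06 0" --pt "0 0 -0.16 0" --pt "0 0 -0.26 0" --pt "0 0 -0.28 0"

```text
clock: 30.22
tool_pos: [0.5636, -0.077, 0.1675]
tool_rot: [[-0.101, 0.995, 0.007], [0.995, 0.101, -0.001], [-0.002, 0.006, -1.0]]
ft_force: [0.2, 0.7, -0.7]
grip_width: 0.07
```

```bash
python3 -c "
from h import *
go(inc(-260,0),.16)"
```

```text
go [ 0.2149 -0.0863  0.0141] roll 0.0002 | now inc [-152.6   43.1] z 0.1675 grip 70.0 t 30.23 F [ 0.2  0.7 -0.7]
```

Move over the handle (a bit beyond first, for a clear top view of the tray).

step_arm --pt "0.1 -0.04 0 0" --pt "0.2 -0.08 0 0" --pt "0.3 -0.086 0 0" --pt "0.4 -0.086 0 0" --pt "0.45 -0.086 0 0" --claw 50

```text
clock: 30.85
tool_pos: [0.4949, 0.1455, 0.1631]
tool_rot: [[-0.104, 0.995, -0.0], [0.995, 0.104, 0.001], [0.001, -0.0, -1.0]]
ft_force: [0.4, -1.4, -0.2]
grip_width: 0.0498
```

```bash
python3 -c "
from h import *
im=shot('top','t15');crop(im,300,150,500,310,3.8,'c7')
for c,a,w in dishes('top',im): print(c,a,onz('top',c,.020),toinc(onz('top',c,.020)))
im=shot('scene','s15');crop(im,180,130,340,290,4,'c6')
for c,a,w in dishes('scene',im)[:6]: print(c,a,onz('scene',c,.020),toinc(onz('scene',c,.020)))
go(inc(-262,-1),.16)"
```

```text
[387.18099976 250.73980713] (20.662538528442383, 21.082420349121094) [ 0.47551371 -0.08826032  0.02      ] [-150.22955282  -45.64459633]
[419.52893066 249.40782166] (20.879114151000977, 21.536563873291016) [ 0.48036118 -0.16827978  0.02      ] [-70.12808028 -48.86401814]
[383.42303467 216.16609192] (20.23829460144043, 20.90658950805664) [ 0.56131885 -0.07945376  0.02      ] [-150.36768369   40.61118335]
[413.18847656 213.85716248] (20.327892303466797, 20.975282669067383) [ 0.56873488 -0.15418458  0.02      ] [-75.26991054  40.47884301]
[355.59823608 135.31954956] (33.49799728393555, 41.0069694519043) [ 0.77145293 -0.00872755  0.02      ] [-199.61624843  256.78959612]
[304.12609863 289.65487671] (34.32048034667969, 41.9620246887207) [ 0.75838587 -0.00659314  0.02      ] [-203.05315751  244.00321977]
[247.92080688 237.02659607] (15.941797256469727, 18.500823974609375) [ 0.57060493 -0.15332191  0.02      ] [-75.94026579  42.42612381]
[273.45431519 232.32821655] (15.734163284301758, 18.153987884521484) [ 0.56289592 -0.07895287  0.02      ] [-150.70753474   42.23061244]
[243.07559204 213.69140625] (14.678170204162598, 17.77450180053711) [ 0.48211205 -0.16791209  0.02      ] [-70.31793735 -47.08506067]
[269.50668335 209.95002747] (14.365914344787598, 17.648418426513672) [ 0.47760459 -0.08754131  0.02      ] [-150.73478654  -43.49203246]
[623.13146973 158.20098877] (7.755633354187012, 37.76116180419922) [0.39994883 1.15740189 0.02      ] [-1397.17907208     4.36840507]
go [-0.2389  0.0025  0.0058] roll 0.0038 | now inc [-381.4   -3. ] z 0.1631 grip 50.3 t 30.95 F [-0.4  0.6  0.3]
```

View pics/c6.png

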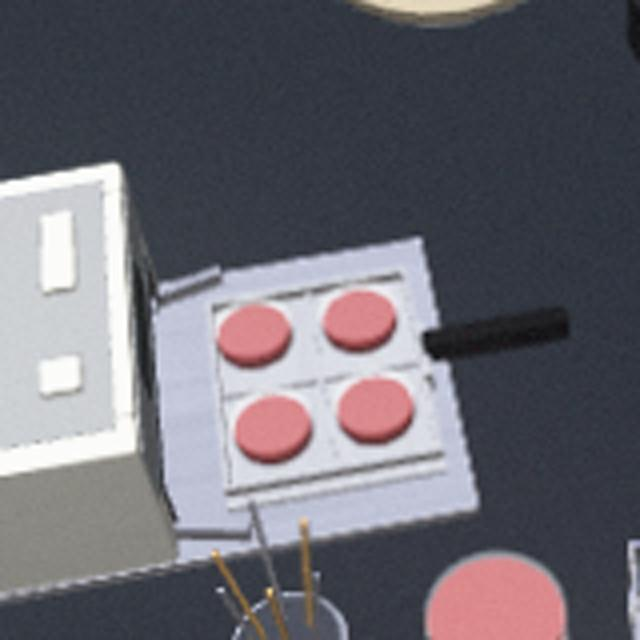

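View pics/c7.png

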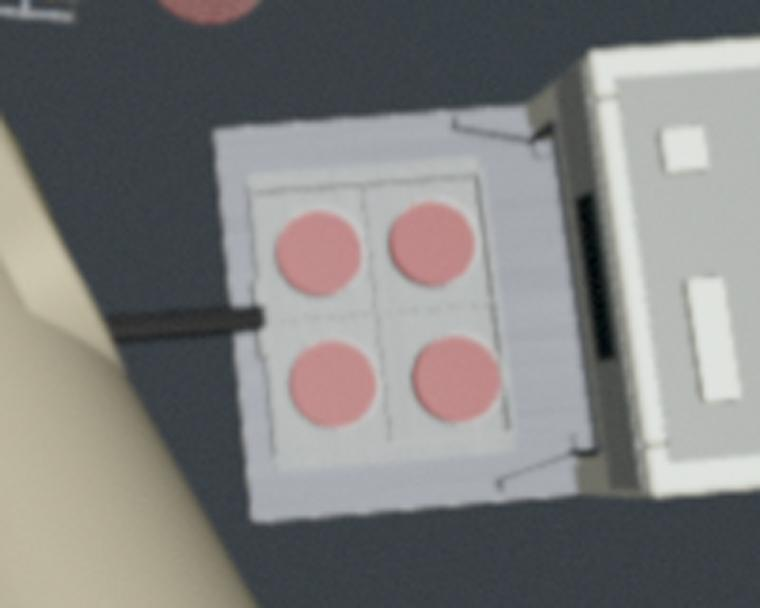

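step_arm --pt "-0.1 0.001 0 0.003" --pt "-0.2 0.002 0 0.003" --pt "-0.24 0.002 0 0.003" --pt "-0.24 0.002 0.04 0.003" --pt "-0.24 0.002 0.1 0.003"

```text
clock: 31.58
tool_pos: [0.5097, 0.0211, 0.113]
tool_rot: [[-0.093, 0.996, 0.001], [0.996, 0.093, -0.001], [-0.001, 0.001, -1.0]]
ft_force: [0.9, -0.6, -0.0]
grip_width: 0.0502
```

```bash
python3 -c "
from h import *
go(inc(-262,-1),.024)"
```

```text
go [ 0.0129 -0.001   0.178 ] roll -0.0046 | now inc [-255.6   -0.7] z 0.113 grip 50.2 t 31.57 F [ 0.9 -0.6 -0. ]
```

step_arm --pt "0.006 -0.001 0.1 -0.003" --pt "0.006 -0.001 0.15 -0.003" --pt "0.006 -0.001 0.178 -0.003" --pt "0.006 -0.001 0.178 -0.003" --pt "0.006 -0.001 0.178 -0.003"

```text
clock: 32.2
tool_pos: [0.5092, 0.0258, 0.0254]
tool_rot: [[-0.1, 0.995, 0.002], [0.995, 0.1, -0.0], [-0.0, 0.002, -1.0]]
ft_force: [-0.4, 0.0, -1.1]
grip_width: 0.0498
```

```bash
python3 -c "
from h import *
go(inc(-262,-1),.024)"
```

```text
go [ 0.0034 -0.0007  0.0028] roll -0.0002 | now inc [-260.3   -0.7] z 0.0254 grip 49.8 t 32.2 F [-0.4  0.  -1.1]
```

step_arm --pt "0 0 0 0" --pt "0 0 0 0" --pt "0 0 0 0" --pt "0 0 0 0" --pt "0 0 0 0" --claw 5

```text
clock: 32.83
tool_pos: [0.5091, 0.026, 0.0253]
tool_rot: [[-0.101, 0.995, 0.002], [0.995, 0.101, -0.0], [-0.001, 0.002, -1.0]]
ft_force: [-0.9, -0.6, 6.4]
grip_width: 0.0149
```

```bash
python3 -c "
from h import *
go(inc(-66,0),.024)"
```

```text
go [-0.389   0.0013  0.0027] roll 0.0003 | now inc [-260.5   -0.7] z 0.0253 grip 14.9 t 32.83 F [-0.9 -0.6  6.4]
```

step_arm --pt "-0.015 0.001 0 0" --pt "-0.04 0.002 0 0" --pt "-0.07 0.002 0 0" --pt "-0.1 0.002 0 0" --pt "-0.12 0.002 0 0"

```text
clock: 33.45
tool_pos: [0.5163, -0.0315, 0.0253]
tool_rot: [[-0.103, 0.995, 0.002], [0.995, 0.103, 0.002], [0.002, 0.002, -1.0]]
ft_force: [-0.1, 8.5, 5.9]
grip_width: 0.0147
```

```bash
python3 -c "
from h import *
go(inc(-66,0),.024)"
```

```text
go [-0.2731 -0.0018  0.002 ] roll 0.0013 | now inc [-202.6    0.6] z 0.0253 grip 14.7 t 33.45 F [-0.1  8.5  5.9]
```

step_arm --pt "-0.025 0 0 0" --pt "-0.05 -0.001 0 0" --pt "-0.075 -0.001 0 0" --pt "-0.1 -0.001 0 0" --pt "-0.12 -0.001 0 0"

```text
clock: 34.08
tool_pos: [0.5219, -0.0908, 0.0253]
tool_rot: [[-0.103, 0.995, 0.002], [0.995, 0.103, 0.003], [0.002, 0.002, -1.0]]
ft_force: [-0.3, 8.1, 7.4]
grip_width: 0.0145
```

```bash
python3 -c "
from h import *
go(inc(-66,0),.024)
im=shot('scene','s16');crop(im,130,130,330,290,4,'c6')"
```

```text
go [-0.154  -0.0009  0.0023] roll 0.0017 | now inc [-143.     0.3] z 0.0253 grip 14.5 t 34.08 F [-0.3  8.1  7.4]
```

View pics/c6.png

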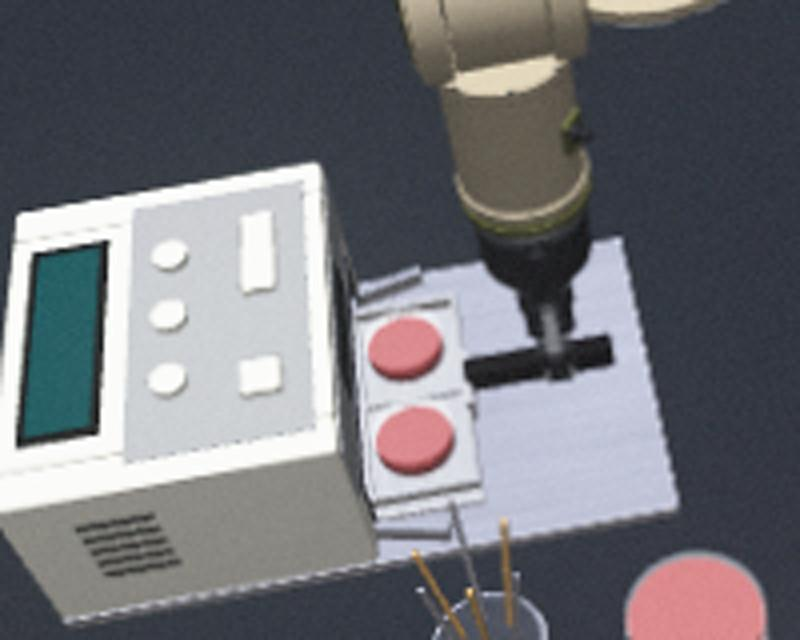

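step_arm --pt "-0.025 0 0 0" --pt "-0.05 0 0 0" --pt "-0.075 0 0 0" --pt "-0.1 0 0 0" --pt "-0.125 0 0 0"

```text
clock: 34.75
tool_pos: [0.5284, -0.1526, 0.0254]
tool_rot: [[-0.104, 0.995, 0.002], [0.995, 0.104, 0.003], [0.003, 0.002, -1.0]]
ft_force: [0.4, 8.4, 6.9]
grip_width: 0.0147
```

```bash
python3 -c "
from h import *
go(inc(-66,0),.024)"
```

```text
go [-0.0298 -0.0011  0.0027] roll 0.0021 | now inc [-80.9   0.5] z 0.0254 grip 14.7 t 34.75 F [0.4 8.4 6.9]
```

step_arm --pt "-0.01 0 0 0" --pt "-0.02 0 0 0" --pt "-0.028 0 0 0" --pt "-0.032 0 0 0" --pt "-0.032 0 0 0"

```text
clock: 35.38
tool_pos: [0.5299, -0.1673, 0.0254]
tool_rot: [[-0.104, 0.995, 0.001], [0.995, 0.104, 0.004], [0.004, 0.002, -1.0]]
ft_force: [-2.9, 11.5, 8.9]
grip_width: 0.0145
```

step_arm --pt "-0.004 0 0 0" --pt "-0.008 0 0 0" --pt "-0.008 0 0 0"

```text
clock: 35.75
tool_pos: [0.5301, -0.1674, 0.0254]
tool_rot: [[-0.107, 0.994, 0.0], [0.994, 0.107, 0.008], [0.008, 0.001, -1.0]]
ft_force: [-4.6, 21.6, 12.9]
grip_width: 0.0146
```

```bash
python3 -c "
from h import *
go(inc(-66,0),.024)"
```

```text
go [-0.0001 -0.0015  0.0027] roll 0.0043 | now inc [-66.1   0.7] z 0.0254 grip 14.6 t 35.75 F [-4.6 21.6 12.9]
```

step_arm --pt "0.004 0 0 0" --pt "0.006 0 0 0"

```text
clock: 36.0
tool_pos: [0.5301, -0.1673, 0.0254]
tool_rot: [[-0.105, 0.994, 0.001], [0.994, 0.105, 0.004], [0.004, 0.002, -1.0]]
ft_force: [-0.8, 11.1, 7.8]
grip_width: 0.0149
```

step_arm --pt "0 0 0 0" --pt "0 0 0 0" --pt "0 0 0 0" --claw 50

```text
clock: 36.38
tool_pos: [0.5287, -0.1732, 0.0242]
tool_rot: [[-0.1, 0.995, -0.0], [0.995, 0.1, -0.0], [-0.0, -0.0, -1.0]]
ft_force: [0.2, 0.3, 0.2]
grip_width: 0.05
```

step_arm --pt "0.02 0 -0.1 0" --pt "0.03 0 -0.2 0" --pt "0.03 0 -0.3 0" --pt "0.03 0 -0.4 0" --pt "0.03 0 -0.4 0"

```text
clock: 37.0
tool_pos: [0.5296, -0.1582, 0.2289]
tool_rot: [[-0.1, 0.995, 0.007], [0.995, 0.1, -0.003], [-0.004, 0.007, -1.0]]
ft_force: [0.5, -0.2, 0.1]
grip_width: 0.0499
```

```bash
python3 -c "
from h import *
go(inc(45,65),.20)
im=shot('scene','s17');crop(im,110,130,310,290,4,'c6')
im=shot('top','t17');crop(im,340,140,580,300,3.3,'c7')"
```

```text
go [-0.2402  0.1274  0.0595] roll -0.0003 | now inc [-75.3   1.1] z 0.2289 grip 49.9 t 37.0 F [ 0.5 -0.2  0.1]
```

View pics/c6.png

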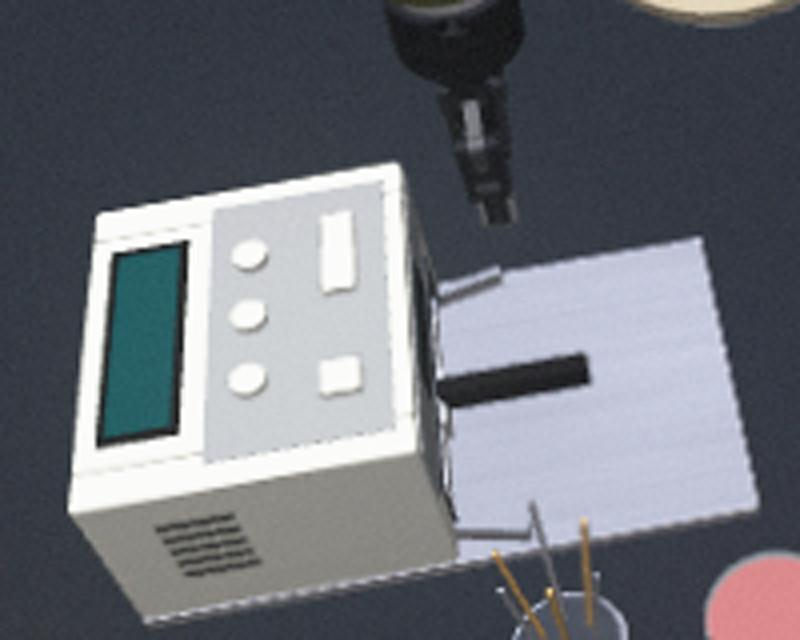

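View pics/c7.png

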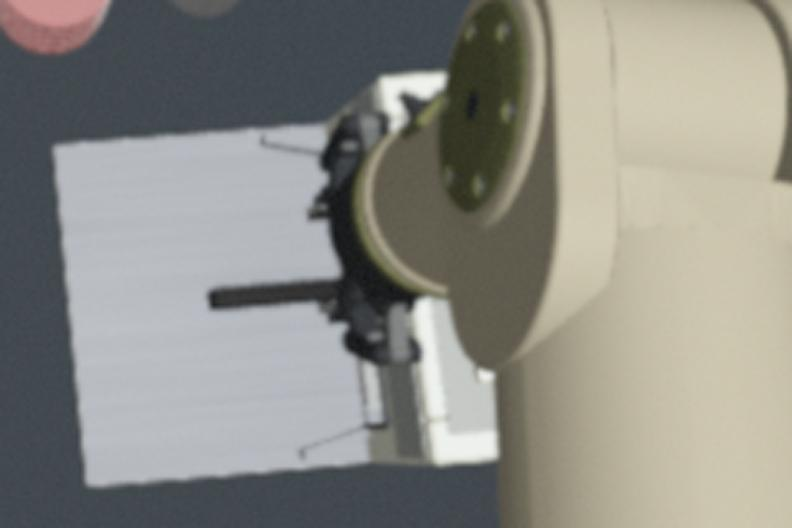

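```bash
python3 -c "
from h import *
print(toinc(onz('top',(340+210/3.3,140+299/3.3),.046)), toinc(onz('scene',(110+590/4,130+368/4),.046)))"
```

```text
[-109.62106091   -1.79507761] [-110.69589833   14.68345317]
```

```bash
python3 -c "
from h import *
im=cv2.imread('pics/t17.png');crop(im,400,180,500,300,6,'c8')
for x in (-4,0,4):
  for y in (-60,-90,40): print(x,y,(proj('top',np.r_[inc(x,y),.026])[0]-[400,180])*6,(proj('top',np.r_[inc(x,y),.016])[0]-[400,180])*6)
im=cv2.imread('pics/s17.png');crop(im,200,180,280,280,7,'c9')
for x in (-4,0,4):
  for y in (60,): print(x,y,(proj('scene',np.r_[inc(x,y),.026])[0]-[200,180])*7,(proj('scene',np.r_[inc(x,y),.016])[0]-[200,180])*7)
"
```

```text
-4 -60 [283.75004969 429.54025884] [276.30840748 430.92325759]
-4 -90 [293.37499894 503.3557868 ] [285.80267858 504.02417327]
-4 40 [251.95986137 188.6488828 ] [244.94922851 192.31326304]
0 -60 [293.38104806 428.73411302] [285.8476595  430.12504679]
0 -90 [303.05193375 502.53395565] [295.38701104 503.21065737]
0 40 [261.43578723 187.8928839 ] [254.33632149 191.56401006]
4 -60 [303.00805711 427.92782257] [295.38302815 429.32669091]
4 -90 [312.72481376 501.71188554] [304.96739703 502.39690473]
4 40 [270.90793382 187.13703387] [263.71973366 190.81489734]
-4 60 [161.88120996 457.14342378] [166.77889905 470.87526814]
0 60 [152.07797558 458.92255947] [157.04096575 472.64615271]
4 60 [142.27177899 460.70179767] [147.30008557 474.41710816]
```

View pics/c8.png

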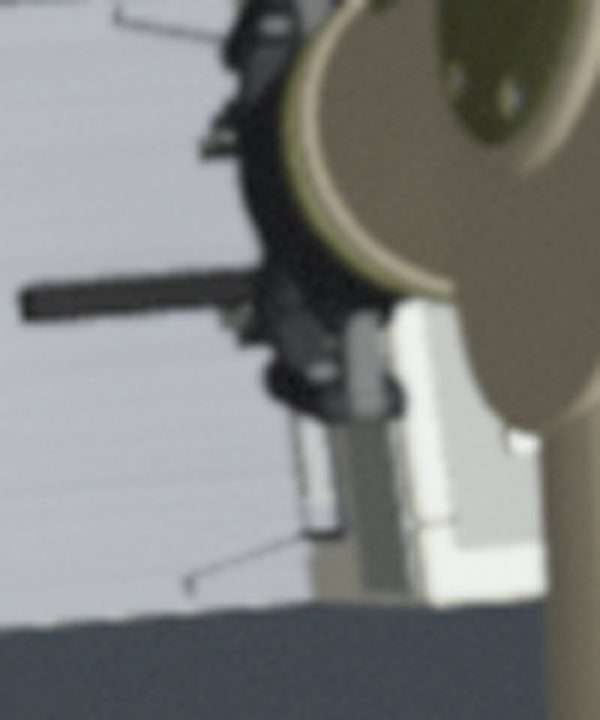

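View pics/c9.png

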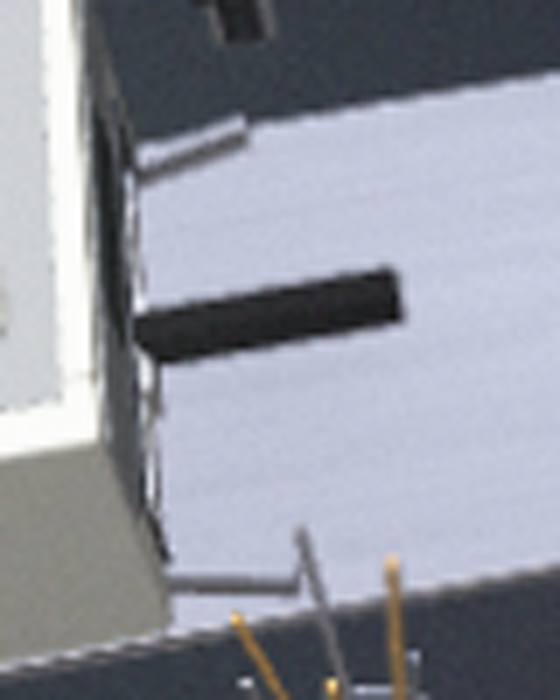

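step_arm --pt "-0.1 0.05 0 0" --pt "-0.2 0.11 0 0" --pt "-0.24 0.127 0 0" --pt "-0.24 0.127 0.03 0" --pt "-0.24 0.127 0.06 0" --claw 0

```text
clock: 37.72
tool_pos: [0.6019, -0.2689, 0.1919]
tool_rot: [[-0.102, 0.995, -0.002], [0.995, 0.102, 0.002], [0.002, -0.002, -1.0]]
ft_force: [-0.1, 0.3, -0.4]
grip_width: -0.0001
```

```bash
python3 -c "
from h import *
go(inc(45,65),.165)"
```

```text
go [-0.0057  0.0063  0.0537] roll 0.001 | now inc [42.2 61.9] z 0.1919 grip -0.1 t 37.73 F [-0.1  0.3 -0.4]
```

step_arm --pt "-0.004 0.005 0.03 0" --pt "-0.004 0.005 0.05 0" --pt "-0.004 0.005 0.05 0" --pt "-0.004 0.005 0.05 0"

```text
clock: 38.22
tool_pos: [0.6056, -0.2723, 0.17]
tool_rot: [[-0.101, 0.995, 0.001], [0.995, 0.101, -0.0], [-0.0, 0.001, -1.0]]
ft_force: [0.1, -0.3, 1.0]
grip_width: 0.0001
```

```bash
python3 -c "
from h import *
go(inc(45,65),.1525)
im=shot('scene','s18');crop(im,110,130,310,290,4,'c6')"
```

```text
go [ 0.0018 -0.0006  0.035 ] roll 0.0001 | now inc [45.9 65.3] z 0.17 grip 0.1 t 38.23 F [ 0.1 -0.3  1. ]
```

View pics/c6.png

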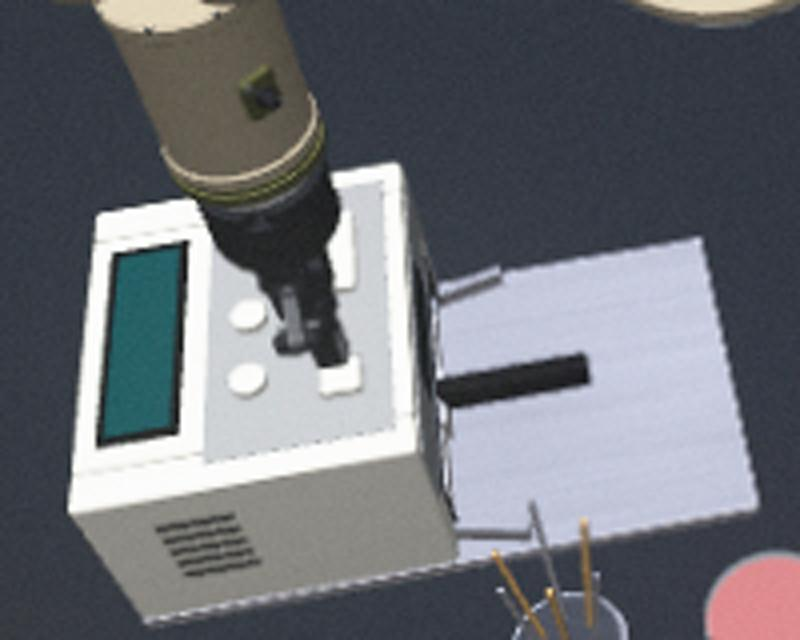

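step_arm --pt "0.001 0 0.015 0" --pt "0.001 0 0.025 0" --pt "0.001 0 0.035 0" --pt "0.001 0 0.036 0"

```text
clock: 38.78
tool_pos: [0.6054, -0.2718, 0.1521]
tool_rot: [[-0.101, 0.995, 0.001], [0.995, 0.101, -0.0], [-0.0, 0.001, -1.0]]
ft_force: [-4.2, 2.4, 10.9]
grip_width: 0.0002
```

step_arm --pt "0 0 0.002 0" --pt "0 0 0.002 0"

```text
clock: 39.02
tool_pos: [0.6055, -0.2717, 0.1521]
tool_rot: [[-0.101, 0.995, 0.001], [0.995, 0.101, -0.001], [-0.001, 0.001, -1.0]]
ft_force: [-4.9, 2.2, 12.6]
grip_width: 0.0003
```

step_arm --pt "0 0 -0.04 0" --pt "0 0 -0.08 0" --pt "0 0 -0.1 0" --pt "0 0 -0.1 0"

```text
clock: 39.52
tool_pos: [0.6057, -0.2719, 0.2012]
tool_rot: [[-0.101, 0.995, 0.001], [0.995, 0.101, -0.001], [-0.001, 0.001, -1.0]]
ft_force: [0.3, -0.4, -0.1]
grip_width: -0.0001
```

```bash
python3 -c "
from h import *
go(inc(105,0),.2)"
```

```text
go [-0.1188 -0.1308  0.0022] roll 0.0 | now inc [45.6 65.4] z 0.2012 grip -0.1 t 39.52 F [ 0.3 -0.4 -0.1]
```

Power key bottomed at z=0.152 (12.6 N). Next the middle key.

step_arm --pt "-0.06 -0.065 0 0" --pt "-0.119 -0.131 0 0" --pt "-0.119 -0.131 0 0" --pt "-0.119 -0.131 0.03 0" --pt "-0.119 -0.131 0.06 0"

```text
clock: 40.15
tool_pos: [0.5467, -0.3359, 0.1685]
tool_rot: [[-0.103, 0.995, -0.0], [0.995, 0.103, 0.001], [0.001, -0.0, -1.0]]
ft_force: [0.1, 0.2, -0.5]
grip_width: 0.0004
```

```bash
python3 -c "
from h import *
go(inc(105,0),.1525)
im=shot('scene','s19');crop(im,110,130,310,290,4,'c6')"
```

```text
go [-0.0035 -0.0005  0.0321] roll 0.0016 | now inc [103.3   0.3] z 0.1685 grip 0.4 t 40.15 F [ 0.1  0.2 -0.5]
```

View pics/c6.png

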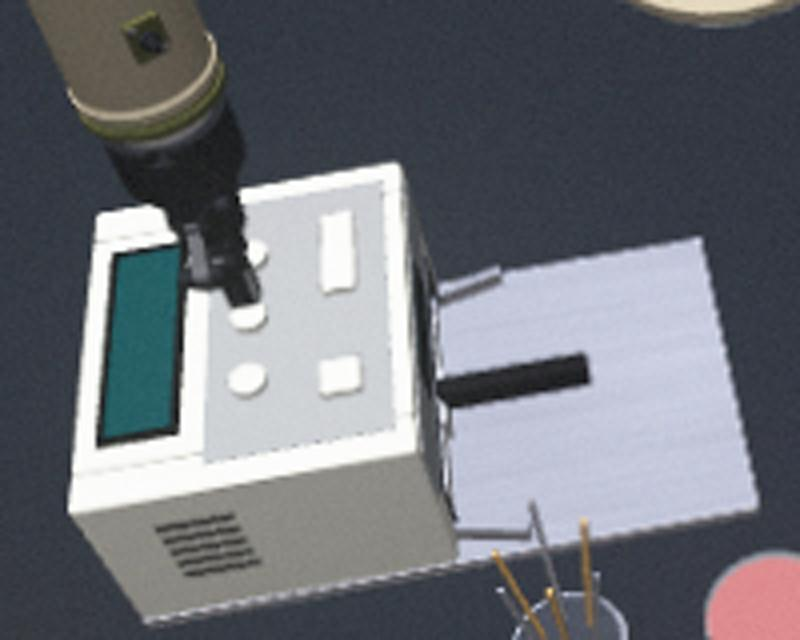

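Tip is over the middle round key; power key is back up.

step_arm --pt "-0.002 0 0.012 0" --pt "-0.002 0 0.022 0" --pt "-0.002 0 0.033 0" --pt "-0.002 0 0.036 0" --pt "-0.002 0 0.036 0"

```text
clock: 40.83
tool_pos: [0.5466, -0.3384, 0.1529]
tool_rot: [[-0.101, 0.995, 0.001], [0.995, 0.101, -0.0], [-0.0, 0.001, -1.0]]
ft_force: [-0.6, 1.4, 4.6]
grip_width: 0.0003
```

step_arm --pt "0 0 0.004 0" --pt "0 0 0.006 0" --pt "0 0 0.006 0"

```text
clock: 41.2
tool_pos: [0.5467, -0.3384, 0.152]
tool_rot: [[-0.101, 0.995, 0.002], [0.995, 0.101, -0.001], [-0.001, 0.002, -1.0]]
ft_force: [-5.8, 4.5, 17.1]
grip_width: -0.0002
```

step_arm --pt "0 0 -0.04 0" --pt "0 0 -0.08 0" --pt "0 0 -0.1 0" --pt "0 0 -0.1 0"

```text
clock: 41.7
tool_pos: [0.5465, -0.3389, 0.1997]
tool_rot: [[-0.1, 0.995, 0.001], [0.995, 0.1, -0.001], [-0.001, 0.001, -1.0]]
ft_force: [0.7, 0.0, 0.4]
grip_width: 0.0001
```

```bash
python3 -c "
from h import *
go(inc(45,-45),.2)"
```

```text
go [ 0.1225 -0.0895 -0.0007] roll -0.0001 | now inc [106.2  -0.2] z 0.1997 grip 0.1 t 41.7 F [0.7 0.  0.4]
```

step_arm --pt "0.06 -0.045 0 0" --pt "0.122 -0.09 0 0" --pt "0.122 -0.09 0 0" --pt "0.122 -0.09 0.03 0" --pt "0.122 -0.09 0.06 0"

```text
clock: 42.32
tool_pos: [0.4952, -0.2832, 0.1675]
tool_rot: [[-0.1, 0.995, -0.001], [0.995, 0.1, 0.001], [0.001, -0.001, -1.0]]
ft_force: [-0.6, -0.8, -0.4]
grip_width: 0.0001
```

```bash
python3 -c "
from h import *
go(inc(45,-45),.1525)
im=shot('scene','s20');crop(im,110,130,310,290,4,'c6')"
```

```text
go [0.0013 0.0012 0.03  ] roll -0.0006 | now inc [ 45.7 -45.6] z 0.1675 grip 0.1 t 42.33 F [-0.6 -0.8 -0.4]
```

View pics/c6.png

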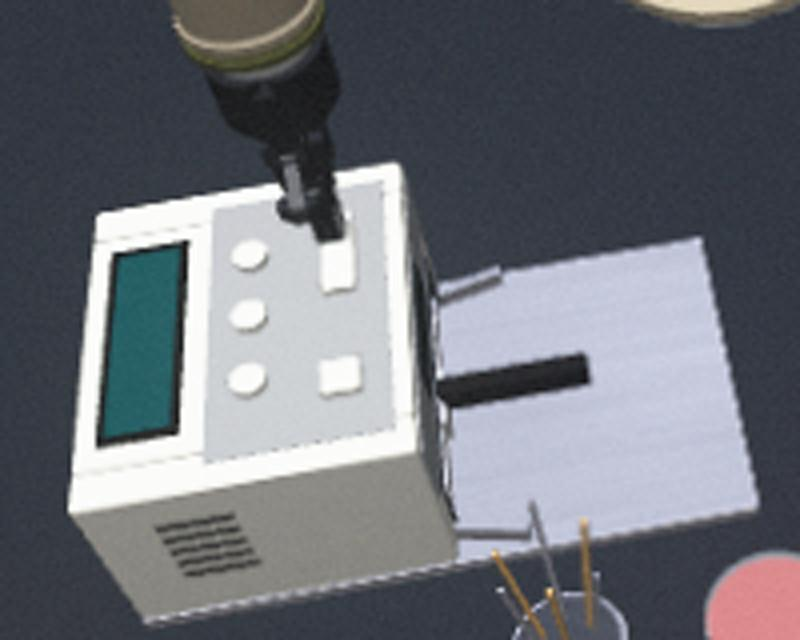

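Tip over the long bar.

step_arm --pt "0.001 0 0.012 0" --pt "0.001 0 0.022 0" --pt "0.001 0 0.032 0" --pt "0.001 0 0.038 0" --pt "0.001 0 0.038 0"

```text
clock: 43.0
tool_pos: [0.4956, -0.282, 0.152]
tool_rot: [[-0.101, 0.995, 0.001], [0.995, 0.101, -0.001], [-0.001, 0.001, -1.0]]
ft_force: [-5.9, 2.6, 14.1]
grip_width: 0.0002
```

step_arm --pt "0 0 -0.04 0" --pt "0 0 -0.1 0" --pt "0 0 -0.2 0" --pt "0 0 -0.2 0"

```text
clock: 43.5
tool_pos: [0.4974, -0.2825, 0.2548]
tool_rot: [[-0.101, 0.995, 0.007], [0.995, 0.101, -0.004], [-0.005, 0.007, -1.0]]
ft_force: [-0.4, -0.0, -0.7]
grip_width: -0.0002
```

step_arm --pt "0.1 0 0 0" --pt "0.2 0 0 0" --pt "0.3 0 0 0" --pt "0.4 0 0 0" --pt "0.5 0 0 0"

```text
clock: 44.12
tool_pos: [0.4696, -0.0317, 0.2498]
tool_rot: [[-0.1, 0.995, -0.0], [0.995, 0.1, -0.0], [-0.0, -0.0, -1.0]]
ft_force: [0.6, -0.2, 0.3]
grip_width: -0.0001
```

step_arm --pt "0.1 0 0 0" --pt "0.2 0 0 0" --pt "0.3 0 0 0" --pt "0.4 0 0 0" --pt "0.4 0 0 0"

```text
clock: 44.75
tool_pos: [0.4484, 0.1703, 0.2501]
tool_rot: [[-0.109, 0.994, 0.0], [0.994, 0.109, 0.002], [0.002, 0.0, -1.0]]
ft_force: [0.1, -1.5, 0.6]
grip_width: -0.0002
```

```bash
python3 -c "
from h import *
im=shot('top','t21'); im2=shot('scene','s21');crop(im2,110,130,310,290,4,'c6')
crop(im,400,140,560,300,3.7,'c7'); go(inc(45,-45),.2)"
```

```text
go [-9.014e-01  2.000e-04  9.970e-02] roll 0.001 | now inc [-405.7  -45.8] z 0.2498 grip 0.1 t 44.85 F [ 1.1 -1.6  0.2]
```

View pics/t21.png

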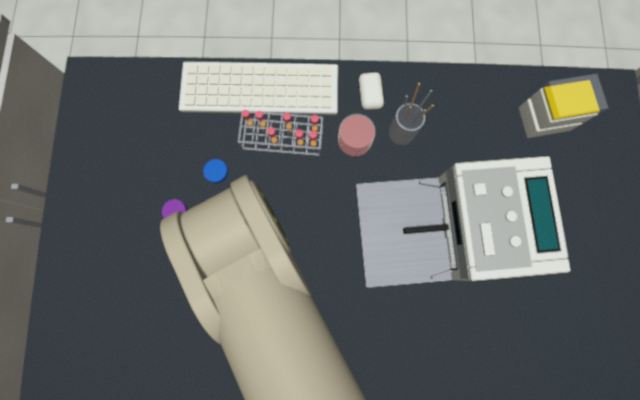

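View pics/c6.png

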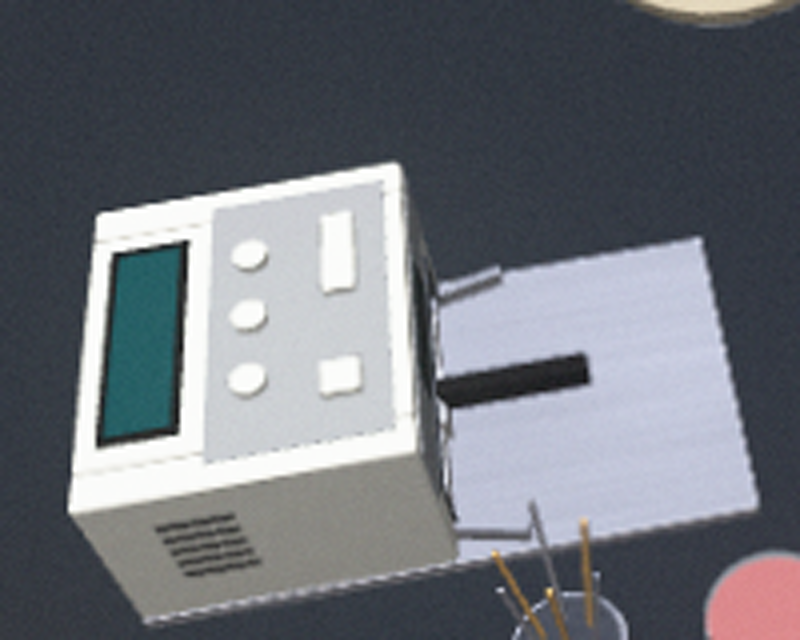

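```bash
python3 -c "
from h import *
arm.finish_job()"
```

```text
the job is handed in; nothing more can be done
```

I finished the job and handed it in at about 45 s of the 208 s allowed; no verdict was reported.

**What I did:** I pulled the tray onto the deck and laid all four red dishes in wells of their own. I then pushed the tray in until it met a firm stop. With the gripper closed, I pressed power, the middle round key and the start bar, in that order. Each bottomed at about z = 152 mm under 12–17 N. The orange, purple and blue look-alikes were left alone.

**What the last checks showed:**
- **Dishes:** before I closed the tray, both cameras agreed that all four lay flat in their wells. The dish in the far −y well had shifted about 7 mm and lay against the rim, still inside its well. I could not see the dishes once the tray was in.
- **Tray:** the estimates of its final position were roughly 75 to 79 mm along the incubator's x, with one at 82 mm; the rule needs more than 73 mm. Most of them, and the force rising with no further movement, put it at about 79 mm. One cross-check from the handle end gave only about 75 mm.
- **Keys and bench:** all keys looked released. The rack, large-dish stack and can looked unmoved, and the arm was clear of everything.

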